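# Load the lens-curing station, fit its light shield and start it

## Task

Stand every brass lens barrel from the green mat upright in a hole of the curing station's black rack, any barrel in any hole. Then fit the orange shield: it is longer than the opening, so tilt it to get one end under the green lip, lower the other end past the opposite lip and slide it back until it lies flat on the ledges, centred, with both ends under their lips. Only then flip the red guard up until it stays, press the green start button fully down, and leave the guard up; leave the eyepiece and the lens cap where they are.

Things in the scene. Friction and masses are not known exactly. Their poses are not given: they have to be found in the camera images.
- station: curing station, a fixed white open-topped box, 250 (its x) x 136 (its y) x 92 mm high; origin at the centre of its underside on the bench, z up, x along its length, roughly away from the robot
- rack (a point): middle of the black rack's top face, 22 mm above the bench, in the station's middle. 5 round holes, 27 to 28 mm wide, at -66, -33, 0, 33, 66 mm along the station's x axis, y = 0; their floor is 10 mm above the bench, so a seated barrel's origin is 10 mm and its top 64 mm above the bench
- opening (a point): middle of the station's top opening, 92 mm above the bench, between two green lips: 190 mm in x (-95 to 95), 124 mm in y between the side walls. Each lip is 4 mm thick (underside 88, top 92 mm above the bench) and reaches 24 mm in from the end wall's inner face (x = +-119)
- ledges (a point): middle of the plane of the ledge tops, 68 mm above the bench: below each green lip an aluminium ledge runs over the full inner width, from the end wall (x = +-119) to x = +-85, 10 mm further in than the lip. 20 mm of free height between ledge and lip
- shield: loose orange panel 206 (its x) x 112 (its y) x 6 mm, about 0.22 kg, at first flat on the bench at the left, with an upright black handle bar mid-top: 14 mm thick in x, 50 long in y, 6 to 42 mm above the underside. Origin: centre of the underside, z up. Half a turn looks the same. Fitted: its x along the station's, origin within 6 mm of the station's middle in x, 68 mm above the bench
- switchbox: fixed grey start box, 80 (its x) x 90 (its y) x 60 mm high; origin at the centre of its underside, z up; its front (the guard's tab) faces -x, roughly towards the robot
- guard (a joint): angle of the red guard cover: 0 closed (level), grows as its front swings up and over to +x of the switchbox, up to 2.2. Stiff hinge (0.035 N m of friction): stays where it is left; up means past 1.3
- hinge (a point): middle of the guard's hinge line, 34 mm along +x of the switchbox's axis, 78 mm above the bench; the hinge line runs along the switchbox's y
- tab (a point): grip point on the tab at the guard's front edge, 84 mm from the hinge line (82 mm above the bench when closed). The tab is 14 mm wide in y, 8 mm thick, and stands 26 mm out beyond the cover's 48 mm wide plate and beyond the grey box's front face, so there is free space under it. Moves with the guard
- start (a joint): travel of the green start button, 0 out, 0.006 m fully down (about 5 N); springs back
- start_top (a point): centre of the top of the green button (26 mm diameter), on the switchbox's axis, 74 mm above the bench when out; the guard covers it
- barrel0: brass lens barrel with a black and a white band: an upright solid cylinder, 22 mm diameter (foot chamfered over its lowest 4 mm to 17 mm), 54 mm tall, about 80 g, standing on the thin green mat at bench height; origin at the centre of its underside, z along it. All five look alike; four or five are there (None: absent or held)
- barrel1: brass lens barrel with a black and a white band: an upright solid cylinder, 22 mm diameter (foot chamfered over its lowest 4 mm to 17 mm), 54 mm tall, about 80 g, standing on the thin green mat at bench height; origin at the centre of its underside, z along it. All five look alike; four or five are there (None: absent or held)
- barrel2: brass lens barrel with a black and a white band: an upright solid cylinder, 22 mm diameter (foot chamfered over its lowest 4 mm to 17 mm), 54 mm tall, about 80 g, standing on the thin green mat at bench height; origin at the centre of its underside, z along it. All five look alike; four or five are there (None: absent or held)
- barrel3: brass lens barrel with a black and a white band: an upright solid cylinder, 22 mm diameter (foot chamfered over its lowest 4 mm to 17 mm), 54 mm tall, about 80 g, standing on the thin green mat at bench height; origin at the centre of its underside, z along it. All five look alike; four or five are there (None: absent or held)
- barrel4: brass lens barrel with a black and a white band: an upright solid cylinder, 22 mm diameter (foot chamfered over its lowest 4 mm to 17 mm), 54 mm tall, about 80 g, standing on the thin green mat at bench height; origin at the centre of its underside, z along it. All five look alike; four or five are there (None: absent or held)
- eyepiece: bystander, leave where it stands: black eyepiece with a metal ring, 39 mm diameter, 50 mm tall, on the outer (-y) part of the mat; origin at the centre of its underside
- lenscap: bystander, leave where it stands: black lens cap, 40 mm diameter, 12 mm high, at the far left; origin at the centre of its underside
Mind the look-alikes: they are no part of the job. What is shaped like the barrel2 but blue is not meant.

How it is judged:
By the outcome, as a careful person would: the job done as asked, in the order asked, and still so for the second after the job is handed in, with the robot touching nothing.
Of barrel0, barrel1, barrel2, barrel3, barrel4 only 4 to 5 are there at a start; the rules pass over those that are not, and their reading is None.
At some moment in a run one of shield may be knocked a few centimetres aside while the robot is not near it.
It also fails if it takes over 208 s, if anything falls off the work surface, if the arm or the gripper's body presses on something with over 40 N, if the wrist force passes 120 N, or if a joint passes its speed limit or range.

## Robot

A 6-joint arm with a two-finger parallel gripper is mounted at the origin on the work surface. World frame = base frame: x ahead of the robot, y to its left, z up, the work surface at z = 0. Lengths are in m, angles in degrees, forces in N, time in s.
With the tool pointing down it reaches from about 0.35 to 0.85 m from the base axis. Payload 8.1 kg.
Tool frame: the origin (TCP) lies midway between the tips of the shut fingers; the grasp point (between the pads) lies 19 mm behind it; z points along the fingers, y is the direction in which the jaws open and shut (so a half turn about z gives the same grasp; the last joint's range is limited). The gripper opens to 85 mm and grips with 20 to 120 N. Pads are 22 mm wide; open, the fingers measure 114 mm over their backs; the gripper's body (76 mm by 85 mm) begins 54 mm behind the grasp point. The pads swing forward as they close: fully open they stand 13 mm farther back than shut.
Start: joints at [-69.523, 7.471, 85.268, -0, 87.261, -4.893], TCP at [0.257, -0.542, 0.231] pointing down, gripper open.
Joint ranges: [-169.43, 169.43], [-51.17, 129.36], [1.28, 143.12], [-76.62, 256.62], [0, 156.53], [-152.29, 152.29]. Speed limits (degrees/s): [136.94, 136.94, 159.86, 180, 180, 180].

## Interface

Orientations are given as [roll, pitch, yaw] about the fixed x, y, z axes, in that order (R = Rz(yaw) Ry(pitch) Rx(roll)).
In Python, from plant import read_state, capture, job_done gives the robot as it stands.
- The arm moves only by the tool drive_tool, never from a script. Its argument "deltas" is a list of rows, each an object with "grip": the finger opening in m, from 0 to 0.0854; "offset": the shift along the world's x, y, z in m, a list of three; "twist": the turn about the world's z in rad. A call has 1 to 5 rows; each row shifts and turns the commanded pose from where the row before left it; what a row does not reach is not made up. A row lasts 1/12 s, in which the tool goes at most 41.7 mm and 7.16 degrees, less where a joint would pass 70% of its speed; a pose out of reach is approached as far as the arm can. A call is refused whole if a number of a shift passes 0.0417 or a number of a turn 0.125, either way. A call with a gripper value outside its range is refused whole. The fingers move at their own pace and stop on an object; "newtons" is the grip in N (left out, the last holds). Time passes only in rows, so rows that do not move let the fingers close. It gives the time, the measured TCP pose, the force and the opening at its end, in the units of the state.
- read_state(): the state, without advancing time (a new reading comes with each control period).
- capture(name): name is "scene" or "top" or "wrist"; returns a dict with "img" (400x640x3 uint8, red, green, blue), "K" (3x3 intrinsics, pixels), "dist_coeffs" ([k1, k2, p1, p2, k3] as OpenCV has them; the pictures are not rectified), "world_to_cam" (4x4, takes a point from world to camera coordinates); the wrist camera has in their place "tool_from_camera" (4x4, takes a point from camera to tool coordinates, whose origin is the TCP and whose axes are the flange's). Camera axes: x right, y down, z forward; pixel columns grow to the right and rows downward; lengths in m; the calibration is good to about 2 mm. A picture is of the moment at which its call begins: read the wrist's pose just before it. There is no depth.
- job_done(): hands the job in, once; it reports no verdict.
The state is a dict: "time_s": time; "joint_positions": joint angles; "joint_vel": joint speeds; "effort": joint torques, N m; "eef_pos": TCP position; "tcp_rot": TCP orientation; "wrist_force": force on the tool from outside, world axes, zero at the start; "torque": the same for the moment, N m; "gripper_width": opening from 0.0 (shut) to 1.0 (fully open).
Only numpy, scipy, OpenCV 4.12 (cv2) and the standard library are available. Lean on these libraries where they do the work, as an engineer would, in place of code of your own. Each camera call takes 0.05 s, during which the arm holds its last target.

## Working session

There is one attempt and no reset: what is moved stays moved. The work goes in short steps, Python scripts to look and compute and a tool call to move; the robot and the scene stay as the last step left them, time stands still between calls to the robot, and variables do not carry over. Pictures are saved under pics/ and viewed, and the job is handed in when it is done.

Besides the shell and the picture viewer there is one more tool, called after "Call:" as a command line: name --argument value ..., lists and objects as JSON in quotes. drive_tool: Moves the arm, as the interface text tells. Its arguments: {"type":"object","properties":{"deltas":{"type":"array","items":{"type":"object","properties":{"grip":{"type":"number"},"offset":{"type":"array","items":{"type":"number"}},"twist":{"type":"number"}}}},"newtons":{"type":"number"}},"required":["deltas"]}

```bash
mkdir -p pics; cat > h.py <<'E'
import numpy as np, cv2
from plant import read_state, capture
def save(n,f):
    c=capture(n); cv2.imwrite('pics/'+f,c['img'][:,:,::-1]); np.savez('pics/'+f+'.npz',**{k:np.array(v) for k,v in c.items()}); return c
def ray(c,px):
    u=cv2.undistortPoints(np.array([[px]],float),np.array(c['K']),np.array(c['dist_coeffs']))[0,0]
    W=np.array(c['world_to_cam']); R=W[:3,:3];t=W[:3,3]
    return -R.T@t, R.T@np.array([u[0],u[1],1])
def onz(c,px,z):
    o,d=ray(c,px); return o+d*(z-o[2])/d[2]
def proj(c,P):
    W=np.array(c['world_to_cam']); r=cv2.Rodrigues(W[:3,:3])[0]
    return cv2.projectPoints(np.array(P,float).reshape(-1,1,3),r,W[:3,3],np.array(c['K']),np.array(c['dist_coeffs']))[0][:,0]
E
python3 - <<'E'
from h import *
print(read_state())
for n in('scene','top','wrist'): save(n,n+'0.png')
c=np.load('pics/top0.png.npz');print(c['K'],c['world_to_cam'])
c=np.load('pics/scene0.png.npz');print(c['world_to_cam'])
E
```

```text
{'time_s': 0.0, 'joint_positions': array([-6.95225055e+01,  7.51659887e+00,  8.53297610e+01,  1.16980292e-03,
        8.72620069e+01, -4.89157796e+00]), 'joint_vel': array([ 9.13572916e-05, -8.56248410e-02, -3.22363078e-02,  3.74193151e-02,
        2.14547000e-02, -1.30650680e-02]), 'effort': array([-3.42043886e-04, -5.69400001e+01, -5.00559032e+01, -1.33652488e-04,
        1.46425003e-02, -4.11229962e-05]), 'eef_pos': array([ 0.25691379, -0.54159669,  0.23022428]), 'tcp_rot': array([-1.79892127e+02, -1.04045878e-02,  2.53690057e+01]), 'wrist_force': array([-0.43493596, -0.72032918, -0.25195872]), 'torque': array([-0.03468623, -0.01400688, -0.00783711]), 'gripper_width': 0.9977217800917233}
[[486.46989535   0.         314.63793505]
 [  0.         486.46989535 193.46924385]
 [  0.           0.           1.        ]] [[-0.00363205 -0.99998753  0.00342788  0.00275171]
 [-0.97476513  0.00277528 -0.22321567  0.54551969]
 [ 0.22320337 -0.00415211 -0.97476306  1.50448843]
 [ 0.          0.          0.          1.        ]]
[[ 0.57371917  0.8190467   0.00296904 -0.30559638]
 [ 0.48331284 -0.33561601 -0.80856082 -0.17912129]
 [-0.66125261  0.46532182 -0.58840512  1.57710598]
 [ 0.          0.          0.          1.        ]]
```

View pics/top0.png

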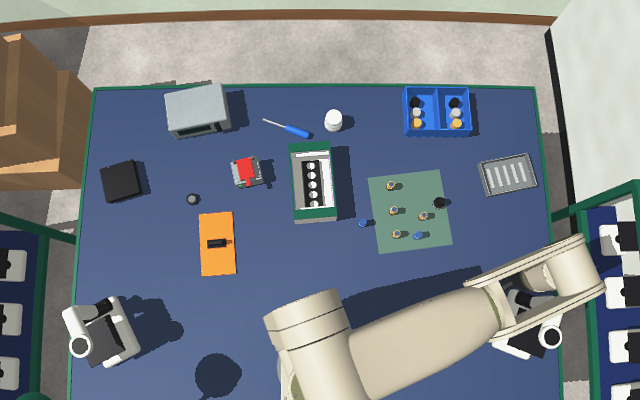

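View pics/scene0.png

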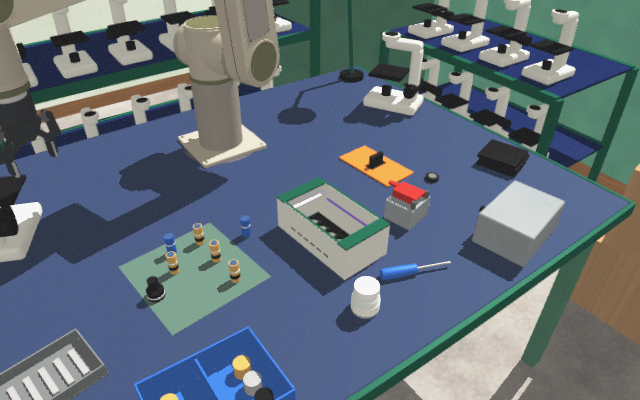

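View pics/wrist0.png

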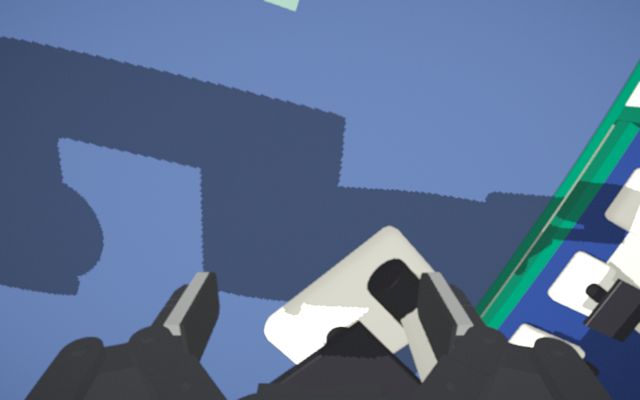

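```bash
python3 - <<'E'
from h import *
a=cv2.imread('pics/top0.png'); b=cv2.imread('pics/scene0.png')
cv2.imwrite('pics/z1.png',cv2.resize(a[160:260,350:460],None,fx=6,fy=6,interpolation=cv2.INTER_CUBIC)[:,:800])
cv2.imwrite('pics/z2.png',cv2.resize(a[130:230,225:345],None,fx=6,fy=6,interpolation=cv2.INTER_CUBIC))
cv2.imwrite('pics/z3.png',cv2.resize(b[170:290,270:430],None,fx=5,fy=5,interpolation=cv2.INTER_CUBIC))
cv2.imwrite('pics/z4.png',cv2.resize(b[210:310,115:275],None,fx=5,fy=5,interpolation=cv2.INTER_CUBIC))
E
```

```text
(no output)
```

View pics/z1.png

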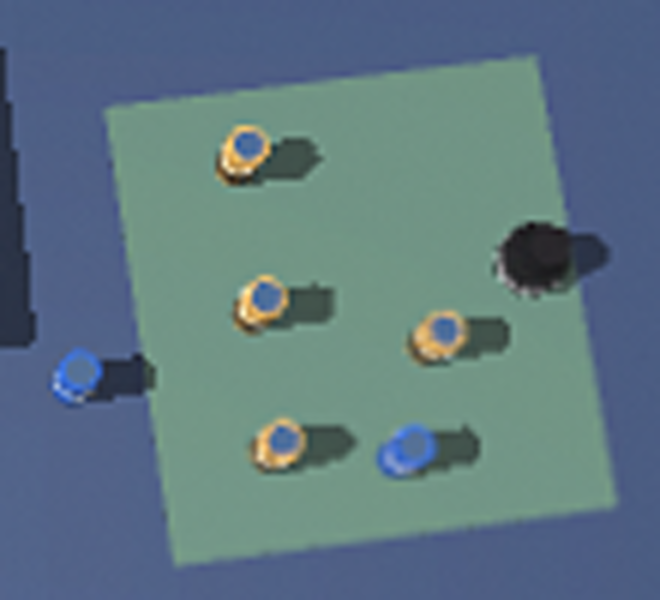

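View pics/z2.png

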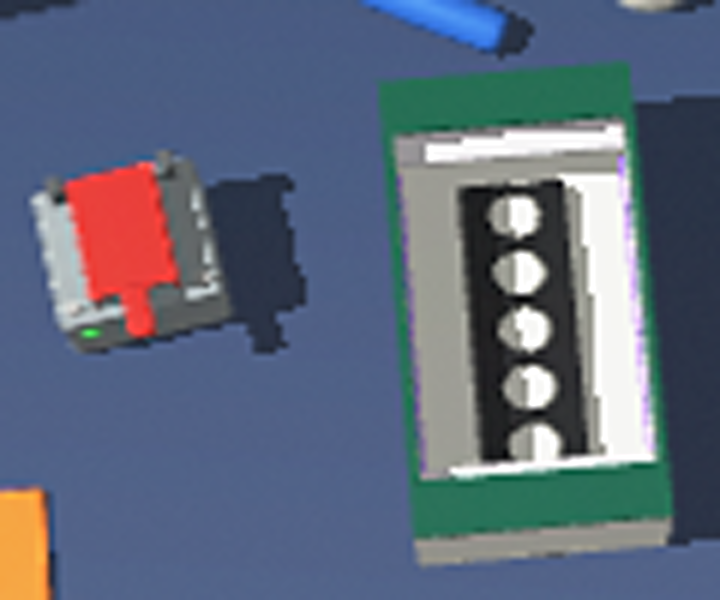

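View pics/z3.png

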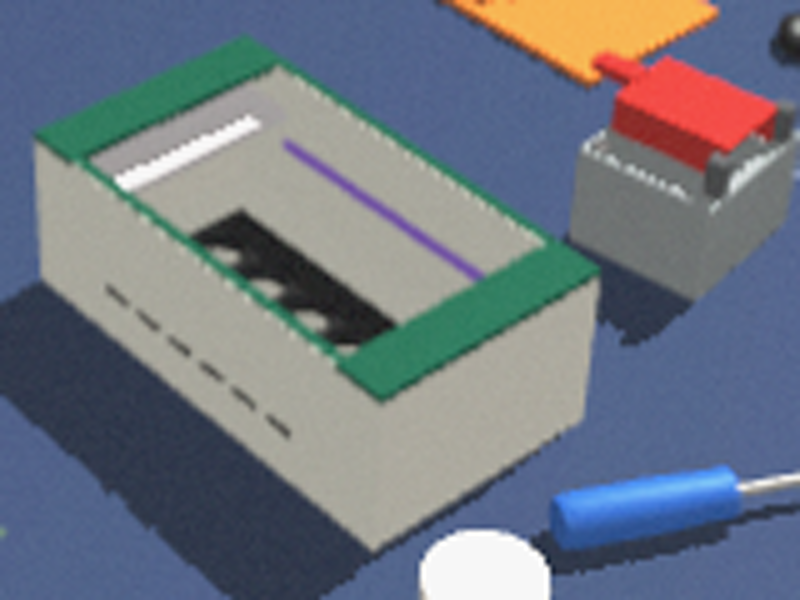

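View pics/z4.png

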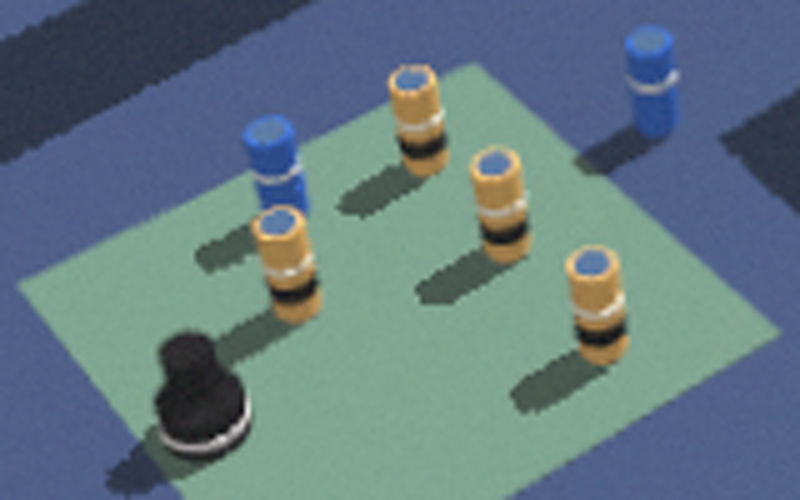

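```bash
python3 - <<'E'
from h import *
T=np.load('pics/top0.png.npz');S=np.load('pics/scene0.png.npz')
f=lambda p,k,o:((p[0]+.5)/k-.5+o[0],(p[1]+.5)/k-.5+o[1])
def tri(a,b):
    o1,d1=ray(T,a);o2,d2=ray(S,b)
    A=np.stack([d1,-d2],1);s=np.linalg.lstsq(A,o2-o1,rcond=None)[0]
    p,q=o1+s[0]*d1,o2+s[1]*d2
    return (p+q)/2,np.linalg.norm(p-q)
for a,b in zip([(248,146),(266,297),(444,331),(283,440)],[(412,79),(495,162),(592,262),(278,221)][0:0]+[(592,262),(495,162),(278,221),(412,79)]):
    a=f(a,6,(350,160));b=f(b,5,(115,210))
    print('barrel',onz(T,a,.054)[:2],onz(S,b,.054)[:2],tri(a,b))
print('station')
L=[]
for a,b in zip([(380,82),(630,62),(672,520),(414,540)],[(598,270),(380,402),(35,133),(245,37)]):
    a=f(a,6,(225,130));b=f(b,5,(270,170))
    L.append((onz(T,a,.092)+onz(S,b,.092))/2);print(onz(T,a,.092)[:2],onz(S,b,.092)[:2],tri(a,b))
L=np.array(L)
print(L.mean(0)); u=(L[0]+L[1]-L[2]-L[3]);print(np.degrees(np.arctan2(u[1],u[0])),np.linalg.norm(u)/2, np.linalg.norm(L[0]-L[1]))
for a in [(516,215),(519,271),(525,329),(530,387)]: print('hole',onz(T,f(a,6,(225,130)),.022)[:2])
print('shieldcorners')
img=T['img'];hsv=cv2.cvtColor(img,cv2.COLOR_RGB2HSV)
m=cv2.inRange(hsv,(10,150,120),(22,255,255));m[:, :180]=0;m[:,260:]=0
cs=max(cv2.findContours(m,0,1)[0],key=cv2.contourArea);r=cv2.boxPoints(cv2.minAreaRect(cs));print(r)
for p in r: print(onz(T,p,.006)[:2])
P=np.array([onz(T,p,.006) for p in r]);print(P.mean(0))
E
```

```text
barrel [ 0.57855297 -0.24811091] [ 0.57395656 -0.24640571] (array([ 0.57759385, -0.2476877 ,  0.05754854]), np.float64(0.0003667820131538201))
barrel [ 0.49487103 -0.25464362] [ 0.48950467 -0.25252028] (array([ 0.49404987, -0.25404332,  0.05802895]), np.float64(0.00018977142271800094))
barrel [ 0.47576607 -0.35066782] [ 0.47080369 -0.35026335] (array([ 0.47494476, -0.35054351,  0.05731594]), np.float64(0.0013527835815300591))
barrel [ 0.41727347 -0.26085502] [ 0.41187313 -0.25919458] (array([ 0.41663254, -0.26043883,  0.0577825 ]), np.float64(0.0005233589644917671))
station
[0.7056212  0.08701797] [0.70173169 0.08800582] (array([0.70427472, 0.0863126 , 0.09462929]), np.float64(0.0014043849788828808))
[ 0.7166342  -0.04801223] [ 0.71529899 -0.04828768] (array([ 0.71610915, -0.04837256,  0.09273441]), np.float64(0.0009321327589162645))
[ 0.46536744 -0.06718754] [ 0.46452228 -0.06650976] (array([ 0.46529475, -0.06706481,  0.09267122]), np.float64(0.00020262425559275618))
[0.45521521 0.0670776 ] [0.45371763 0.06715835] (array([0.45488325, 0.06674586, 0.09284574]), np.float64(0.000696683497505737))
[0.58476358 0.00990782 0.092     ]
4.468525789493898 0.2508784789308339 0.1362174214706872
hole [0.65101783 0.01404069]
hole [0.61864702 0.01242798]
hole [0.58543789 0.00917526]
hole [0.55254258 0.00650406]
shieldcorners
[[197.7821  213.51363]
 [231.77432 211.38911]
 [235.65369 273.45917]
 [201.66147 275.58368]]
[0.49088489 0.3902298 ]
[0.49799981 0.27616672]
[0.29330807 0.25744244]
[0.28576886 0.36860143]
[0.39199041 0.3231101  0.006     ]
```

Call:
drive_tool --deltas '[{"offset":[0.025,0.03,0],"twist":-0.122,"grip":0.0854},{"offset":[0.025,0.03,0],"twist":-0.122,"grip":0.0854},{"offset":[0.025,0.03,0],"twist":-0.121,"grip":0.0854},{"offset":[0.025,0.03,0],"twist":0,"grip":0.0854},{"offset":[0.025,0.03,0],"twist":0,"grip":0.0854}]' --newtons 40

```text
time_s: 0.57
eef_pos: [0.3824, -0.391, 0.231]
tcp_rot: [-180.0, 0.0, 4.5]
wrist_force: [1.0, -0.4, -0.4]
gripper_width: 1.004
```

Call:
drive_tool --deltas '[{"offset":[0.025,0.03,0]},{"offset":[0.025,0.03,0]},{"offset":[0.015,0.02,0]},{"offset":[0,0,0]}]'

```text
validation failed for argument at $.de...
```

```bash
python3 - <<'E'
from h import *
s=read_state();print(s['eef_pos'],s['tcp_rot'],s['time_s'],s['wrist_force'])
c=save('wrist','w1.png');print(c['tool_from_camera'],c['K'])
E
```

```text
[ 0.38236862 -0.39100847  0.23099185] [-1.79977511e+02  1.11963126e-02  4.47908076e+00] 0.5667 [ 0.95502343 -0.38005334 -0.37818188]
[[-4.90966458e-04 -9.47587460e-01 -3.19496109e-01  8.32515314e-02]
 [ 9.99999278e-01 -1.14750913e-04 -1.19635128e-03  1.30750952e-04]
 [ 1.09698500e-03 -3.19496466e-01  9.47586832e-01 -1.42375096e-01]
 [ 0.00000000e+00  0.00000000e+00  0.00000000e+00  1.00000000e+00]] [[353.22253812   0.         317.95791314]
 [  0.         353.22253812 204.43955872]
 [  0.           0.           1.        ]]
```

View pics/w1.png

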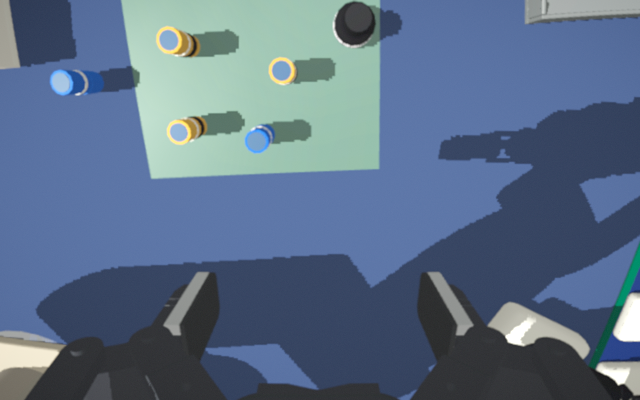

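```bash
cat >> h.py <<'E'
from scipy.spatial.transform import Rotation as Rn
def wcam(c,s):
    T=np.eye(4);T[:3,:3]=Rn.from_euler('xyz',s['tcp_rot'],degrees=True).as_matrix();T[:3,3]=s['eef_pos']
    c=dict(c);c['world_to_cam']=np.linalg.inv(T@np.array(c['tool_from_camera']));return c
E
python3 - <<'E'
from h import *
s=dict(eef_pos=[ 0.38236862,-0.39100847,0.23099185],tcp_rot=[-179.9775,0.0112,4.479])
c=wcam(np.load('pics/w1.png.npz'),s)
for p in [(171,40),(281,70),(180,131)]: print(onz(c,p,.054)[:2])
# nonrefined
img=c['img'];z=cv2.resize(img[0:200,120:360],None,fx=3.3,fy=3,interpolation=cv2.INTER_CUBIC)
E
```

```text
[ 0.49477639 -0.25708121]
[ 0.47634863 -0.35168919]
[ 0.41809398 -0.2627462 ]
```

Call:
drive_tool --deltas '[{"offset":[0.009,0.032,-0.016],"twist":0,"grip":0.05},{"offset":[0.009,0.032,-0.016],"twist":0,"grip":0.05},{"offset":[0.009,0.032,-0.016],"twist":0,"grip":0.05},{"offset":[0.008,0.0335,-0.016],"twist":0,"grip":0.05},{"offset":[0,0,-0.04],"twist":0,"grip":0.05}]'

```text
time_s: 1.03
eef_pos: [0.4204, -0.2603, 0.1308]
tcp_rot: [179.8, -0.4, 4.8]
wrist_force: [-0.0, -1.4, 0.3]
gripper_width: 0.586
```

Call:
drive_tool --deltas '[{"offset":[0,0,-0.04],"twist":0,"grip":0.05},{"offset":[0,0,-0.04],"twist":0,"grip":0.05},{"offset":[0,0,-0.023],"twist":0,"grip":0.05},{"offset":[0,0,0],"twist":0,"grip":0.05},{"offset":[0,0,0],"twist":0,"grip":0.01}]'

```text
time_s: 1.45
eef_pos: [0.4155, -0.2622, 0.0232]
tcp_rot: [-179.8, 0.2, 4.6]
wrist_force: [-0.1, -0.7, 0.8]
gripper_width: 0.458
```

```bash
python3 - <<'E'
from h import *
s=read_state();print(s['eef_pos'],s['tcp_rot'],s['time_s'],s['wrist_force'])
c=save('wrist','w2.png')
E
```

```text
[ 0.41545111 -0.26224043  0.02318554] [-1.79848271e+02  1.65129786e-01  4.56507973e+00] 1.45 [-0.08936347 -0.73600356  0.8422485 ]
```

View pics/w2.png

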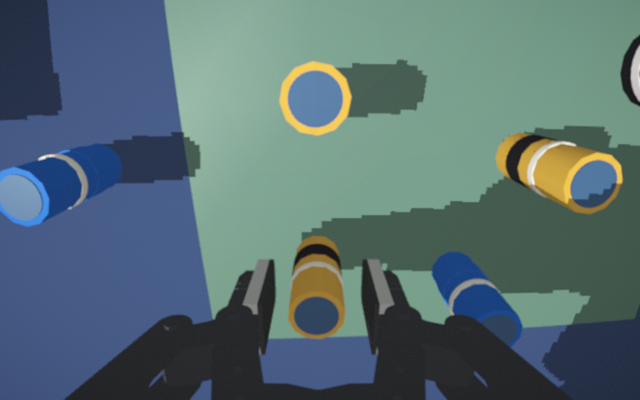

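```bash
python3 - <<'E'
from h import *
s=dict(eef_pos=[0.41545111,-0.26224043,0.02318554],tcp_rot=[-179.848,0.165,4.565])
c=wcam(np.load('pics/w2.png.npz'),s)
for p in [(317,316),(314,98),(592,184)]: print(onz(c,p,.054)[:2])
E
```

```text
[ 0.41686977 -0.26181792]
[ 0.49503544 -0.25477137]
[ 0.47595687 -0.35139508]
```

Call:
drive_tool --deltas '[{"offset":[0.001,0,0],"twist":0,"grip":0.01},{"offset":[0,0,0],"twist":0,"grip":0.01},{"offset":[0,0,0],"twist":0,"grip":0.01}]'

```text
time_s: 1.75
eef_pos: [0.4194, -0.2645, 0.0267]
tcp_rot: [179.8, -0.2, 4.6]
wrist_force: [0.1, -1.0, 5.1]
gripper_width: 0.239
```

Call:
drive_tool --deltas '[{"offset":[0,0,0.04],"twist":0,"grip":0.01},{"offset":[0,0,0.04],"twist":0,"grip":0.01},{"offset":[0.01,0.02,0.033],"twist":0,"grip":0.01},{"offset":[0.021,0.034,0.005],"twist":0,"grip":0.01},{"offset":[0.021,0.034,0.005],"twist":0,"grip":0.01}]'

```text
time_s: 2.17
eef_pos: [0.4721, -0.176, 0.152]
tcp_rot: [179.8, -0.4, 4.4]
wrist_force: [1.3, 1.0, -0.0]
gripper_width: 0.243
```

Call:
drive_tool --deltas '[{"offset":[0.021,0.034,0.005],"twist":0,"grip":0.01},{"offset":[0.021,0.034,0],"twist":0,"grip":0.01},{"offset":[0.021,0.034,0],"twist":0,"grip":0.01},{"offset":[0.021,0.034,0],"twist":0,"grip":0.01},{"offset":[0.021,0.034,0],"twist":0,"grip":0.01}]'

```text
time_s: 2.58
eef_pos: [0.5759, -0.0032, 0.1536]
tcp_rot: [180.0, -0.1, 4.6]
wrist_force: [-0.3, -1.0, -0.1]
gripper_width: 0.238
```

Call:
drive_tool --deltas '[{"offset":[0.011,0.014,0],"twist":0,"grip":0.01},{"offset":[0,0,0],"twist":0,"grip":0.01}]'

```text
time_s: 2.75
eef_pos: [0.5878, 0.0127, 0.1534]
tcp_rot: [-179.9, -0.1, 4.8]
wrist_force: [0.6, -0.1, -0.5]
gripper_width: 0.243
```

```bash
python3 - <<'E'
from h import *
s=read_state();print(s['eef_pos'],s['tcp_rot'],s['time_s'],s['wrist_force'])
c=save('wrist','w3.png')
c=wcam(c,s)
P=[[.5857+d*.997,.0098+d*.078,.022] for d in (-.066,-.033,0,.033,.066)];print(proj(c,P))
E
```

```text
[0.58779838 0.01272632 0.15344166] [-1.79949725e+02 -1.49532766e-01  4.79148558e+00] 2.75 [ 0.56645859 -0.0558688  -0.45743017]
[[321.08058453 269.16386503]
 [321.39499456 234.41117731]
 [321.72774933 196.98727697]
 [322.07859102 156.77635019]
 [322.44653256 113.7096164 ]]
```

View pics/w3.png

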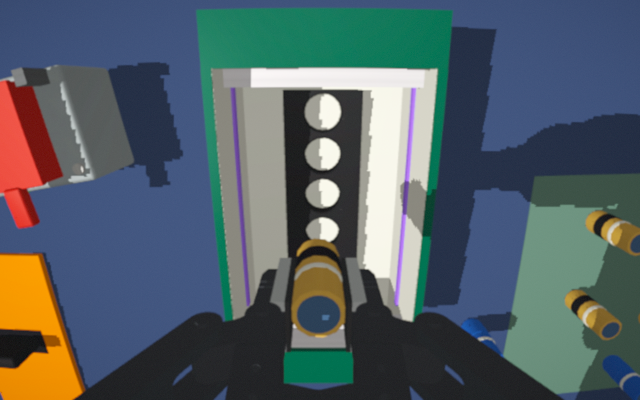

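```bash
python3 - <<'E'
from h import *
s=dict(eef_pos=[0.58779838,0.01272632,0.15344166],tcp_rot=[-179.94972,-0.1495,4.7915])
z=np.load('pics/w3.png.npz');c=wcam(z,s);g=z['img'].astype(int)
m=((g.min(2)>120).astype(np.uint8)*255)[85:225,288:358]
n,l,st,ce=cv2.connectedComponentsWithStats(m)
for i in range(1,n):
    if st[i][4]>200: p=ce[i]+[288,85];print(p,st[i],onz(c,p,.022)[:2],onz(c,p,.014)[:2])
E
```

```text
[324.42586751  86.79179811] [  0   0  70   5 317] [0.67114234 0.0151804 ] [0.67116375 0.01505753]
[322.81176471 111.37647059] [  17    9   36   36 1020] [0.65324587 0.01482269] [0.65274481 0.01468939]
[322.73839185 153.5617214 ] [ 18  53  35  32 883] [0.62117596 0.01208001] [0.61973867 0.01186663]
[322.592      192.95333333] [ 18  94  34  29 750] [0.58916387 0.00939832] [0.58679202 0.00910665]
```

Call:
drive_tool --deltas '[{"offset":[0.033,0.002,0],"twist":0,"grip":0.01},{"offset":[0.033,0.002,0],"twist":0,"grip":0.01},{"offset":[0,0,0],"twist":0,"grip":0.01},{"offset":[0,0,0],"twist":0,"grip":0.01}]'

```text
time_s: 3.13
eef_pos: [0.6519, 0.0117, 0.1513]
tcp_rot: [180.0, 0.1, 4.5]
wrist_force: [-0.6, -0.0, -0.8]
gripper_width: 0.243
```

```bash
python3 - <<'E'
from h import *
s=read_state();print(s['eef_pos'],s['tcp_rot'],s['time_s'],s['wrist_force'])
c=save('wrist','w4.png')
E
```

```text
[0.65193411 0.01171633 0.15134176] [1.79994329e+02 9.53753312e-02 4.50630934e+00] 3.1333 [-0.55982039 -0.0441928  -0.78200975]
```

View pics/w4.png

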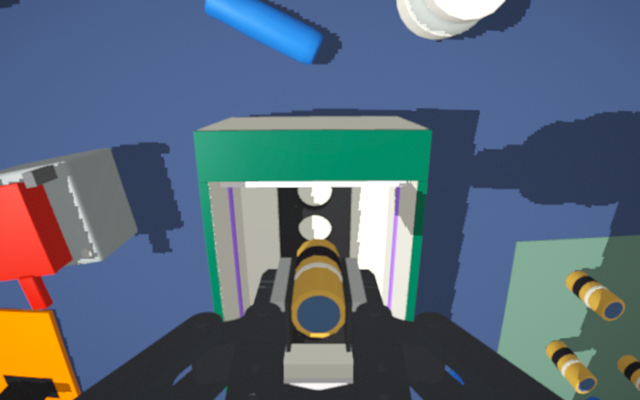

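Call:
drive_tool --deltas '[{"offset":[0.0005,0.001,-0.04],"twist":0,"grip":0.01},{"offset":[0,0,-0.04],"twist":0,"grip":0.01},{"offset":[0,0,0],"twist":0,"grip":0.01}]'

```text
time_s: 3.43
eef_pos: [0.6456, 0.0134, 0.0643]
tcp_rot: [-179.9, 0.7, 4.5]
wrist_force: [-1.8, 0.4, -4.7]
gripper_width: 0.245
```

```bash
python3 - <<'E'
from h import *
s=read_state();print(s['eef_pos'],s['tcp_rot'],s['time_s'],s['wrist_force'])
c=save('wrist','w5.png')
E
```

```text
[0.64564423 0.01338907 0.0643008 ] [-179.9149977     0.70326825    4.51507256] 3.4333 [-1.75469929  0.43938206 -4.69190248]
```

View pics/w5.png

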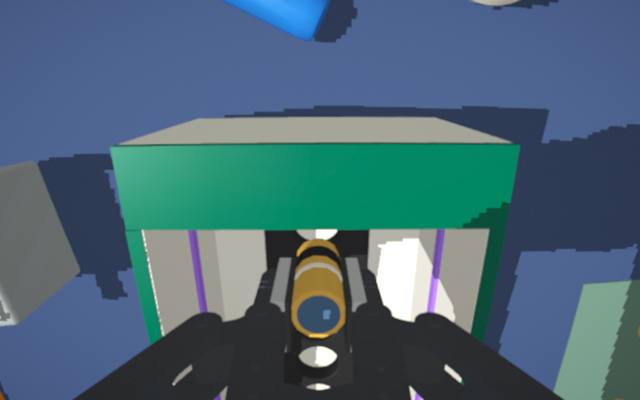

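Call:
drive_tool --deltas '[{"offset":[0,0,0],"twist":0,"grip":0.01},{"offset":[0,0,0],"twist":0,"grip":0.01},{"offset":[0,0,-0.005],"twist":0,"grip":0.01},{"offset":[0,0,-0.005],"twist":0,"grip":0.01}]'

```text
time_s: 3.82
eef_pos: [0.6545, 0.0137, 0.0656]
tcp_rot: [180.0, -0.3, 4.6]
wrist_force: [0.2, -0.3, -0.3]
gripper_width: 0.243
```

```bash
python3 - <<'E'
from h import *
s=read_state();print(s['eef_pos'],s['tcp_rot'],s['time_s'],s['wrist_force'])
E
```

```text
[0.65452396 0.01370469 0.06559422] [179.95671342  -0.32245998   4.55929571] 3.8167 [ 0.16433971 -0.33573899 -0.25966105]
```

Call:
drive_tool --deltas '[{"offset":[0,0,-0.005],"twist":0,"grip":0.01},{"offset":[0,0,-0.005],"twist":0,"grip":0.01},{"offset":[0,0,-0.005],"twist":0,"grip":0.01},{"offset":[0,0,-0.005],"twist":0,"grip":0.01},{"offset":[0,0,-0.003],"twist":0,"grip":0.01}]'

```text
time_s: 4.23
eef_pos: [0.6516, 0.014, 0.038]
tcp_rot: [-180.0, 0.1, 4.6]
wrist_force: [-1.2, 0.5, -0.5]
gripper_width: 0.244
```

Call:
drive_tool --deltas '[{"offset":[0,0,0],"twist":0,"grip":0.01},{"offset":[0,0,0],"twist":0,"grip":0.01},{"offset":[0,0,0],"twist":0,"grip":0.01}]'

```text
time_s: 4.48
eef_pos: [0.6525, 0.0139, 0.0395]
tcp_rot: [180.0, -0.0, 4.6]
wrist_force: [1.4, -0.0, -0.1]
gripper_width: 0.24
```

Call:
drive_tool --deltas '[{"offset":[0,0,-0.002],"twist":0,"grip":0.01},{"offset":[0,0,0],"twist":0,"grip":0.045},{"offset":[0,0,0],"twist":0,"grip":0.045},{"offset":[0,0,0.01],"twist":0,"grip":0.045},{"offset":[0,0,0.03],"twist":0,"grip":0.045}]'

```text
time_s: 4.9
eef_pos: [0.6484, 0.0141, 0.0728]
tcp_rot: [-179.9, 0.5, 4.6]
wrist_force: [-0.7, 0.4, -0.7]
gripper_width: 0.53
```

Call:
drive_tool --deltas '[{"offset":[0,0,0.04],"twist":0,"grip":0.045},{"offset":[0,0,0.04],"twist":0,"grip":0.045},{"offset":[-0.015,-0.025,0.01],"twist":0,"grip":0.045},{"offset":[-0.012,-0.036,0],"twist":0,"grip":0.045},{"offset":[-0.012,-0.036,0],"twist":0,"grip":0.045}]'

```text
time_s: 5.32
eef_pos: [0.6143, -0.0835, 0.171]
tcp_rot: [179.9, -0.3, 4.7]
wrist_force: [0.5, -1.3, -0.7]
gripper_width: 0.53
```

```bash
python3 - <<'E'
from h import *
s=read_state();print(s['eef_pos'],s['tcp_rot'],s['time_s'],s['wrist_force'])
c=save('wrist','w6.png')
c=save('top','t1.png')
a=cv2.imread('pics/t1.png');cv2.imwrite('pics/z5.png',cv2.resize(a[130:230,225:345],None,fx=6,fy=6,interpolation=cv2.INTER_CUBIC))
E
```

```text
[ 0.61431218 -0.08346648  0.17095556] [179.91186814  -0.28993953   4.70702838] 5.3167 [ 0.46857548 -1.25298995 -0.72825233]
```

View pics/w6.png

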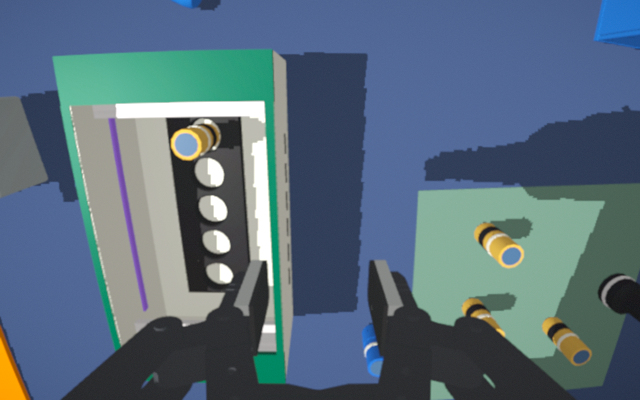

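View pics/t1.png

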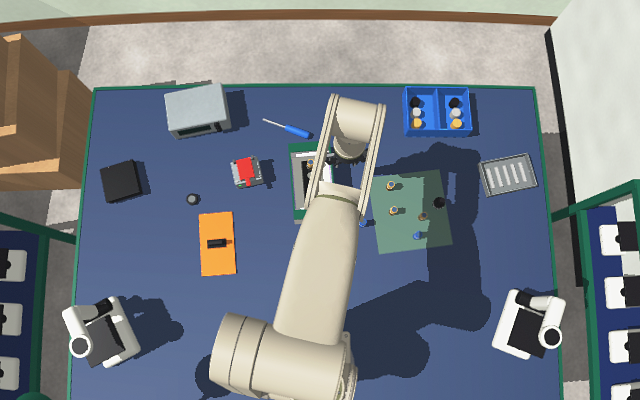

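Call:
drive_tool --deltas '[{"offset":[-0.007,-0.033,-0.01],"twist":0,"grip":0.05},{"offset":[-0.007,-0.033,-0.01],"twist":0,"grip":0.05},{"offset":[-0.007,-0.033,-0.01],"twist":0,"grip":0.05},{"offset":[-0.007,-0.033,-0.01],"twist":0,"grip":0.05},{"offset":[-0.007,-0.034,-0.01],"twist":0,"grip":0.05}]'

```text
time_s: 5.83
eef_pos: [0.5783, -0.2501, 0.1179]
tcp_rot: [180.0, -0.1, 4.6]
wrist_force: [0.1, 0.0, 0.7]
gripper_width: 0.587
```

Call:
drive_tool --deltas '[{"offset":[0,0,-0.03],"twist":0,"grip":0.05},{"offset":[0,0,0],"twist":0,"grip":0.05},{"offset":[0,0,0],"twist":0,"grip":0.05},{"offset":[0,0,0],"twist":0,"grip":0.05}]'

```text
time_s: 6.17
eef_pos: [0.5789, -0.2484, 0.0885]
tcp_rot: [-180.0, -0.0, 4.6]
wrist_force: [0.9, 0.4, 0.7]
gripper_width: 0.585
```

```bash
python3 - <<'E'
from h import *
s=read_state();print(s['eef_pos'],s['tcp_rot'],s['time_s'],s['wrist_force'])
c=save('wrist','w7.png')
E
```

```text
[ 0.57892088 -0.24837802  0.08850022] [-1.79999274e+02 -3.77886896e-02  4.60039096e+00] 6.1667 [0.87529839 0.39906307 0.74337034]
```

View pics/w7.png

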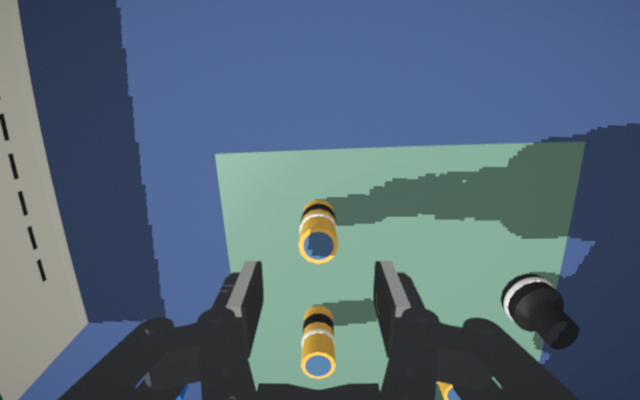

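Call:
drive_tool --deltas '[{"offset":[0,0,-0.025],"twist":0,"grip":0.05},{"offset":[0,0,-0.02],"twist":0,"grip":0.05},{"offset":[0,0,-0.012],"twist":0,"grip":0.05},{"offset":[0,0,-0.007],"twist":0,"grip":0.05},{"offset":[0,0,0],"twist":0,"grip":0.05}]'

```text
time_s: 6.63
eef_pos: [0.5778, -0.2481, 0.0224]
tcp_rot: [-179.9, 0.1, 4.6]
wrist_force: [-0.0, 0.5, 0.3]
gripper_width: 0.585
```

Call:
drive_tool --deltas '[{"offset":[0,0,0],"twist":0,"grip":0.01},{"offset":[0,0,0],"twist":0,"grip":0.01},{"offset":[0,0,0],"twist":0,"grip":0.01},{"offset":[0,0,0],"twist":0,"grip":0.01},{"offset":[0,0,0.02],"twist":0,"grip":0.01}]'

```text
time_s: 7.05
eef_pos: [0.5759, -0.2479, 0.0401]
tcp_rot: [-179.8, 0.3, 4.6]
wrist_force: [0.4, 0.6, -1.5]
gripper_width: 0.246
```

Call:
drive_tool --deltas '[{"offset":[0,0,0.04],"twist":0,"grip":0.01},{"offset":[0,0,0.04],"twist":0,"grip":0.01},{"offset":[0.006,0.03,0.02],"twist":0,"grip":0.01},{"offset":[0.006,0.035,0.015],"twist":0,"grip":0.01},{"offset":[0.006,0.038,0],"twist":0,"grip":0.01}]'

```text
time_s: 7.47
eef_pos: [0.5989, -0.1471, 0.1643]
tcp_rot: [179.8, -0.5, 4.4]
wrist_force: [1.5, -0.5, -0.1]
gripper_width: 0.243
```

Call:
drive_tool --deltas '[{"offset":[0.006,0.039,0],"twist":0,"grip":0.01},{"offset":[0.006,0.039,0],"twist":0,"grip":0.01},{"offset":[0.006,0.039,0],"twist":0,"grip":0.01},{"offset":[0.006,0.04,0],"twist":0,"grip":0.01},{"offset":[0,0,0],"twist":0,"grip":0.01}]'

```text
time_s: 7.88
eef_pos: [0.6207, 0.0182, 0.1588]
tcp_rot: [-179.8, -0.1, 4.9]
wrist_force: [-0.5, -1.3, -0.1]
gripper_width: 0.244
```

Call:
drive_tool --deltas '[{"offset":[0,0,-0.02],"twist":0,"grip":0.01},{"offset":[0,0,-0.02],"twist":0,"grip":0.01},{"offset":[0,0,-0.02],"twist":0,"grip":0.01},{"offset":[0,0,0],"twist":0,"grip":0.01},{"offset":[0,0,0],"twist":0,"grip":0.01}]'

```text
time_s: 8.3
eef_pos: [0.619, 0.0108, 0.0972]
tcp_rot: [-180.0, 0.2, 4.6]
wrist_force: [-0.4, 0.8, 0.1]
gripper_width: 0.244
```

```bash
python3 - <<'E'
from h import *
s=read_state();print(s['eef_pos'],s['tcp_rot'],s['time_s'],s['wrist_force'])
c=save('wrist','w8.png')
E
```

```text
[0.61901625 0.01076423 0.09722346] [-1.79975108e+02  1.75989843e-01  4.55348229e+00] 8.3 [-0.40232236  0.84491529  0.05242899]
```

View pics/w8.png

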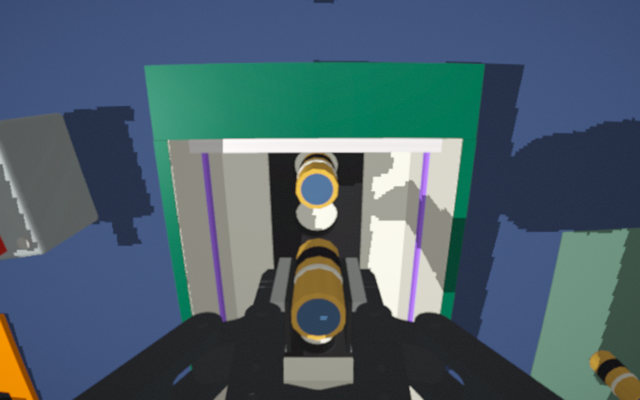

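Call:
drive_tool --deltas '[{"offset":[0,0,-0.015],"twist":0,"grip":0.01},{"offset":[0,0,-0.012],"twist":0,"grip":0.01},{"offset":[0,0,-0.006],"twist":0,"grip":0.01},{"offset":[0,0,-0.006],"twist":0,"grip":0.01},{"offset":[0,0,-0.006],"twist":0,"grip":0.01}]'

```text
time_s: 8.77
eef_pos: [0.6205, 0.0108, 0.0533]
tcp_rot: [180.0, -0.0, 4.6]
wrist_force: [1.7, -0.2, -1.5]
gripper_width: 0.239
```

Call:
drive_tool --deltas '[{"offset":[0,0,-0.006],"twist":0,"grip":0.01},{"offset":[0,0,-0.006],"twist":0,"grip":0.01},{"offset":[0,0,-0.003],"twist":0,"grip":0.01},{"offset":[0,0,0],"twist":0,"grip":0.01},{"offset":[0,0,0],"twist":0,"grip":0.01}]'

```text
time_s: 9.18
eef_pos: [0.6202, 0.0109, 0.0382]
tcp_rot: [-180.0, 0.0, 4.6]
wrist_force: [0.3, 0.5, -1.6]
gripper_width: 0.243
```

Call:
drive_tool --deltas '[{"offset":[0,0,0],"twist":0,"grip":0.045},{"offset":[0,0,0],"twist":0,"grip":0.045},{"offset":[0,0,0.01],"twist":0,"grip":0.045},{"offset":[0,0,0.035],"twist":0,"grip":0.045},{"offset":[0,0,0.04],"twist":0,"grip":0.045}]'

```text
time_s: 9.6
eef_pos: [0.6177, 0.011, 0.1217]
tcp_rot: [-179.9, 0.4, 4.6]
wrist_force: [0.4, -0.2, 0.1]
gripper_width: 0.528
```

Call:
drive_tool --deltas '[{"offset":[0,0,0.037],"twist":0,"grip":0.045},{"offset":[-0.017,-0.036,0],"twist":0,"grip":0.05},{"offset":[-0.017,-0.036,0],"twist":0,"grip":0.05},{"offset":[-0.017,-0.036,0],"twist":0,"grip":0.05},{"offset":[-0.017,-0.036,0],"twist":0,"grip":0.05}]'

```text
time_s: 10.02
eef_pos: [0.5519, -0.1343, 0.1621]
tcp_rot: [179.9, -0.1, 4.6]
wrist_force: [0.1, -0.9, -0.1]
gripper_width: 0.582
```

Call:
drive_tool --deltas '[{"offset":[-0.017,-0.036,0],"twist":0,"grip":0.05},{"offset":[-0.017,-0.036,-0.005],"twist":0,"grip":0.05},{"offset":[-0.017,-0.036,-0.005],"twist":0,"grip":0.05},{"offset":[-0.006,-0.014,-0.03],"twist":0,"grip":0.05},{"offset":[0,0,-0.03],"twist":0,"grip":0.05}]'

```text
time_s: 10.43
eef_pos: [0.4957, -0.2602, 0.0933]
tcp_rot: [179.7, -0.3, 4.3]
wrist_force: [1.0, 0.2, -0.9]
gripper_width: 0.584
```

Call:
drive_tool --deltas '[{"offset":[0,0,0],"twist":0,"grip":0.05},{"offset":[0,0,0],"twist":0,"grip":0.05},{"offset":[0,0,0],"twist":0,"grip":0.05}]'

```text
time_s: 10.68
eef_pos: [0.4962, -0.255, 0.0923]
tcp_rot: [180.0, -0.1, 4.6]
wrist_force: [0.7, 0.3, 0.8]
gripper_width: 0.586
```

```bash
python3 - <<'E'
from h import *
s=read_state();print(s['eef_pos'],s['tcp_rot'],s['time_s'],s['wrist_force'])
c=save('wrist','w9.png')
E
```

```text
[ 0.49624626 -0.25502496  0.09228602] [ 1.79952131e+02 -8.20684047e-02  4.60168710e+00] 10.6833 [0.67620269 0.25386931 0.77419465]
```

View pics/w9.png

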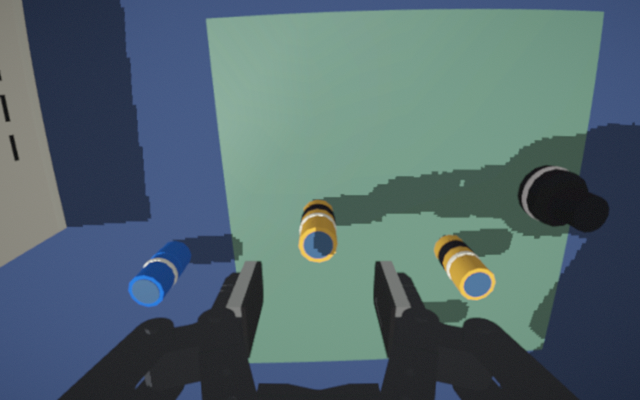

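Centred on barrel (318,243). Descend and grip.

Call:
drive_tool --deltas '[{"offset":[-0.0005,0,-0.025],"twist":0,"grip":0.05},{"offset":[0,0,-0.02],"twist":0,"grip":0.05},{"offset":[0,0,-0.014],"twist":0,"grip":0.05},{"offset":[0,0,-0.009],"twist":0,"grip":0.05},{"offset":[0,0,0],"twist":0,"grip":0.05}]'

```text
time_s: 11.15
eef_pos: [0.4948, -0.2543, 0.0219]
tcp_rot: [-180.0, 0.0, 4.6]
wrist_force: [0.6, 0.5, -0.0]
gripper_width: 0.587
```

Call:
drive_tool --deltas '[{"offset":[0,0,0],"twist":0,"grip":0.01},{"offset":[0,0,0],"twist":0,"grip":0.01},{"offset":[0,0,0],"twist":0,"grip":0.01},{"offset":[0,0,0],"twist":0,"grip":0.01},{"offset":[0,0,0.02],"twist":0,"grip":0.01}]'

```text
time_s: 11.57
eef_pos: [0.4928, -0.2538, 0.0398]
tcp_rot: [-179.8, 0.2, 4.6]
wrist_force: [-0.2, 0.6, -2.3]
gripper_width: 0.244
```

Call:
drive_tool --deltas '[{"offset":[0,0,0.04],"twist":0,"grip":0.01},{"offset":[0,0,0.04],"twist":0,"grip":0.01},{"offset":[0.012,0.03,0.02],"twist":0,"grip":0.01},{"offset":[0.012,0.036,0.015],"twist":0,"grip":0.01},{"offset":[0.012,0.038,0],"twist":0,"grip":0.01}]'

```text
time_s: 11.98
eef_pos: [0.5336, -0.152, 0.1632]
tcp_rot: [179.8, -0.5, 4.4]
wrist_force: [0.8, -0.5, -0.4]
gripper_width: 0.244
```

Call:
drive_tool --deltas '[{"offset":[0.014,0.0385,0],"twist":0,"grip":0.01},{"offset":[0.014,0.0385,0],"twist":0,"grip":0.01},{"offset":[0.014,0.0385,0],"twist":0,"grip":0.01},{"offset":[0.014,0.0385,0],"twist":0,"grip":0.01},{"offset":[0,0.006,0],"twist":0,"grip":0.01}]'

```text
time_s: 12.4
eef_pos: [0.5884, 0.0149, 0.1581]
tcp_rot: [-179.9, -0.1, 4.8]
wrist_force: [0.9, 0.4, -1.1]
gripper_width: 0.242
```

Call:
drive_tool --deltas '[{"offset":[0,0,-0.02],"twist":0,"grip":0.01},{"offset":[0,0,-0.02],"twist":0,"grip":0.01},{"offset":[0,0,-0.02],"twist":0,"grip":0.01},{"offset":[0,0,0],"twist":0,"grip":0.01},{"offset":[0,0,0],"twist":0,"grip":0.01}]'

```text
time_s: 12.82
eef_pos: [0.5856, 0.0088, 0.0965]
tcp_rot: [-180.0, 0.2, 4.6]
wrist_force: [0.2, -1.0, -0.2]
gripper_width: 0.242
```

```bash
python3 - <<'E'
from h import *
s=read_state();print(s['eef_pos'],s['tcp_rot'],s['time_s'],s['wrist_force'])
c=save('wrist','w10.png')
E
```

```text
[0.58558863 0.00879959 0.09645801] [-1.79979560e+02  1.60604991e-01  4.55634717e+00] 12.8167 [ 0.22268206 -0.99469219 -0.20672011]
```

View pics/w10.png

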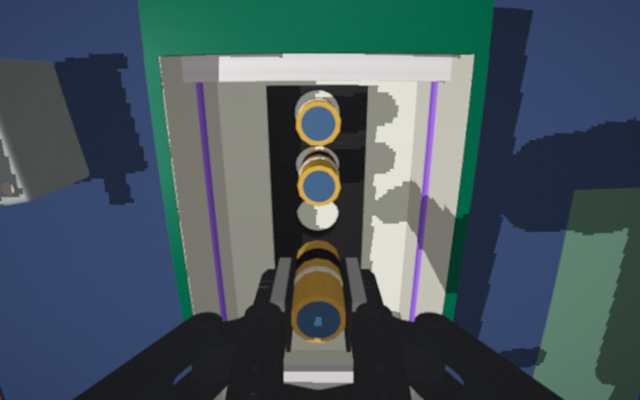

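Same alignment as the last one. Lower.

Call:
drive_tool --deltas '[{"offset":[0,0,-0.015],"twist":0,"grip":0.01},{"offset":[0,0,-0.012],"twist":0,"grip":0.01},{"offset":[0,0,-0.006],"twist":0,"grip":0.01},{"offset":[0,0,-0.006],"twist":0,"grip":0.01},{"offset":[0,0,-0.006],"twist":0,"grip":0.01}]'

```text
time_s: 13.28
eef_pos: [0.587, 0.0088, 0.0523]
tcp_rot: [180.0, -0.0, 4.6]
wrist_force: [0.2, 0.0, -0.9]
gripper_width: 0.237
```

Call:
drive_tool --deltas '[{"offset":[0,0,-0.006],"twist":0,"grip":0.01},{"offset":[0,0,-0.006],"twist":0,"grip":0.01},{"offset":[0,0,-0.003],"twist":0,"grip":0.01},{"offset":[0,0,0],"twist":0,"grip":0.01},{"offset":[0,0,0],"twist":0,"grip":0.01}]'

```text
time_s: 13.7
eef_pos: [0.5867, 0.0089, 0.0372]
tcp_rot: [-180.0, 0.0, 4.6]
wrist_force: [-0.6, -0.4, 0.2]
gripper_width: 0.239
```

Call:
drive_tool --deltas '[{"offset":[0,0,0],"twist":0,"grip":0.045},{"offset":[0,0,0],"twist":0,"grip":0.045},{"offset":[0,0,0.01],"twist":0,"grip":0.045},{"offset":[0,0,0.035],"twist":0,"grip":0.045},{"offset":[0,0,0.04],"twist":0,"grip":0.045}]'

```text
time_s: 14.12
eef_pos: [0.5842, 0.0091, 0.1209]
tcp_rot: [-179.9, 0.3, 4.6]
wrist_force: [1.1, 1.1, 0.0]
gripper_width: 0.528
```

Call:
drive_tool --deltas '[{"offset":[0,0,0.037],"twist":0,"grip":0.045},{"offset":[-0.011,-0.036,0],"twist":0,"grip":0.05},{"offset":[-0.011,-0.036,0],"twist":0,"grip":0.05},{"offset":[-0.011,-0.036,0],"twist":0,"grip":0.05},{"offset":[-0.011,-0.036,0],"twist":0,"grip":0.05}]'

```text
time_s: 14.53
eef_pos: [0.5426, -0.1364, 0.1612]
tcp_rot: [179.9, -0.1, 4.6]
wrist_force: [0.3, -0.1, 0.9]
gripper_width: 0.587
```

Call:
drive_tool --deltas '[{"offset":[-0.011,-0.036,0],"twist":0,"grip":0.05},{"offset":[-0.011,-0.036,0],"twist":0,"grip":0.05},{"offset":[-0.011,-0.036,0],"twist":0,"grip":0.05},{"offset":[-0.011,-0.036,-0.005],"twist":0,"grip":0.05},{"offset":[-0.011,-0.036,-0.005],"twist":0,"grip":0.05}]'

```text
time_s: 14.95
eef_pos: [0.4875, -0.3172, 0.1512]
tcp_rot: [179.9, -0.1, 4.6]
wrist_force: [1.1, -0.4, 0.6]
gripper_width: 0.584
```

Call:
drive_tool --deltas '[{"offset":[-0.011,-0.036,-0.015],"twist":0,"grip":0.05},{"offset":[0,0,-0.03],"twist":0,"grip":0.05},{"offset":[0,0,0],"twist":0,"grip":0.05},{"offset":[0,0,0],"twist":0,"grip":0.05},{"offset":[0,0,0],"twist":0,"grip":0.05}]'

```text
time_s: 15.37
eef_pos: [0.4774, -0.3508, 0.1058]
tcp_rot: [180.0, -0.0, 4.6]
wrist_force: [-0.2, 0.7, 0.3]
gripper_width: 0.588
```

```bash
python3 - <<'E'
from h import *
s=read_state();print(s['eef_pos'],s['tcp_rot'],s['time_s'],s['wrist_force'])
c=save('wrist','w11.png')
E
```

```text
[ 0.47738957 -0.35078774  0.10578629] [ 1.79974886e+02 -4.53078577e-02  4.59402458e+00] 15.3667 [-0.17526675  0.68829695  0.27326512]
```

View pics/w11.png

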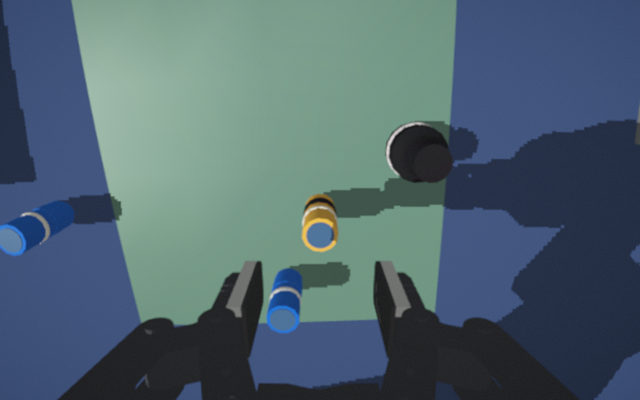

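Call:
drive_tool --deltas '[{"offset":[-0.001,-0.001,-0.03],"twist":0,"grip":0.05},{"offset":[0,0,-0.025],"twist":0,"grip":0.05},{"offset":[0,0,-0.016],"twist":0,"grip":0.05},{"offset":[0,0,-0.01],"twist":0,"grip":0.05},{"offset":[0,0,0],"twist":0,"grip":0.05}]'

```text
time_s: 15.83
eef_pos: [0.4756, -0.3507, 0.0223]
tcp_rot: [-179.9, 0.1, 4.6]
wrist_force: [-0.7, -0.1, -0.2]
gripper_width: 0.585
```

Call:
drive_tool --deltas '[{"offset":[0,0,0],"twist":0,"grip":0.01},{"offset":[0,0,0],"twist":0,"grip":0.01},{"offset":[0,0,0],"twist":0,"grip":0.01},{"offset":[0,0,0],"twist":0,"grip":0.01},{"offset":[0,0,0.02],"twist":0,"grip":0.01}]'

```text
time_s: 16.25
eef_pos: [0.4741, -0.3506, 0.0409]
tcp_rot: [-179.8, 0.2, 4.6]
wrist_force: [0.4, 1.2, -1.7]
gripper_width: 0.244
```

Call:
drive_tool --deltas '[{"offset":[0,0,0.04],"twist":0,"grip":0.01},{"offset":[0,0,0.04],"twist":0,"grip":0.01},{"offset":[0.008,0.03,0.02],"twist":0,"grip":0.01},{"offset":[0.008,0.035,0.015],"twist":0,"grip":0.01},{"offset":[0.008,0.036,0],"twist":0,"grip":0.01}]'

```text
time_s: 16.67
eef_pos: [0.5023, -0.2524, 0.1644]
tcp_rot: [179.7, -0.4, 4.4]
wrist_force: [0.6, 0.8, 0.8]
gripper_width: 0.24
```

Call:
drive_tool --deltas '[{"offset":[0.008,0.038,0],"twist":0,"grip":0.01},{"offset":[0.008,0.038,0],"twist":0,"grip":0.01},{"offset":[0.008,0.038,0],"twist":0,"grip":0.01},{"offset":[0.008,0.038,0],"twist":0,"grip":0.01},{"offset":[0.008,0.038,0],"twist":0,"grip":0.01}]'

```text
time_s: 17.08
eef_pos: [0.5401, -0.0594, 0.1593]
tcp_rot: [180.0, -0.1, 4.5]
wrist_force: [1.2, -0.4, -0.7]
gripper_width: 0.241
```

Call:
drive_tool --deltas '[{"offset":[0.008,0.038,0],"twist":0,"grip":0.01},{"offset":[0.006,0.0285,0],"twist":0,"grip":0.01},{"offset":[0,0,-0.02],"twist":0,"grip":0.01},{"offset":[0,0,-0.02],"twist":0,"grip":0.01},{"offset":[0,0,-0.02],"twist":0,"grip":0.01}]'

```text
time_s: 17.5
eef_pos: [0.5547, 0.0063, 0.0989]
tcp_rot: [180.0, -0.1, 4.7]
wrist_force: [0.4, -0.8, -0.9]
gripper_width: 0.241
```

Call:
drive_tool --deltas '[{"offset":[0,0,0],"twist":0,"grip":0.01},{"offset":[0,0,0],"twist":0,"grip":0.01},{"offset":[0,0,0],"twist":0,"grip":0.01}]'

```text
time_s: 17.75
eef_pos: [0.5545, 0.0052, 0.0998]
tcp_rot: [180.0, -0.1, 4.5]
wrist_force: [0.7, 0.7, 0.3]
gripper_width: 0.24
```

```bash
python3 - <<'E'
from h import *
s=read_state();print(s['eef_pos'],s['tcp_rot'],s['time_s'],s['wrist_force'])
c=save('wrist','w12.png')
E
```

```text
[0.55451783 0.00516662 0.09983196] [ 1.79984327e+02 -9.28802968e-02  4.54449343e+00] 17.75 [0.66279574 0.69208111 0.28663964]
```

View pics/w12.png

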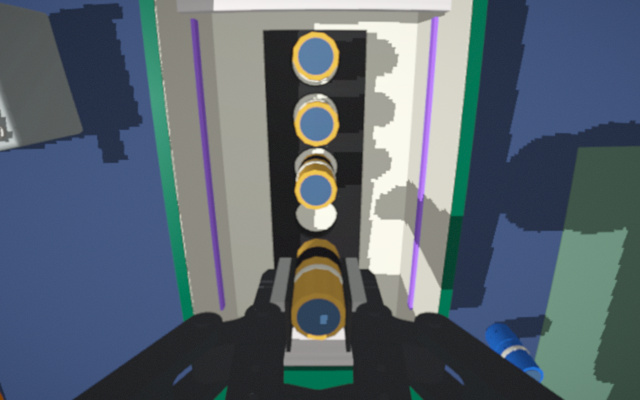

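Call:
drive_tool --deltas '[{"offset":[-0.0003,0.001,-0.017],"twist":0,"grip":0.01},{"offset":[0,0,-0.012],"twist":0,"grip":0.01},{"offset":[0,0,-0.006],"twist":0,"grip":0.01},{"offset":[0,0,-0.006],"twist":0,"grip":0.01},{"offset":[0,0,-0.006],"twist":0,"grip":0.01}]'

```text
time_s: 18.22
eef_pos: [0.5536, 0.0063, 0.0512]
tcp_rot: [180.0, -0.0, 4.6]
wrist_force: [0.5, -0.2, -0.1]
gripper_width: 0.239
```

Call:
drive_tool --deltas '[{"offset":[0,0,-0.006],"twist":0,"grip":0.01},{"offset":[0,0,-0.006],"twist":0,"grip":0.01},{"offset":[0,0,-0.003],"twist":0,"grip":0.01},{"offset":[0,0,0],"twist":0,"grip":0.01},{"offset":[0,0,0],"twist":0,"grip":0.01}]'

```text
time_s: 18.63
eef_pos: [0.5536, 0.0064, 0.0363]
tcp_rot: [180.0, -0.0, 4.6]
wrist_force: [0.5, -0.3, -0.9]
gripper_width: 0.243
```

Call:
drive_tool --deltas '[{"offset":[0,0,0],"twist":0,"grip":0.045},{"offset":[0,0,0],"twist":0,"grip":0.045},{"offset":[0,0,0.01],"twist":0,"grip":0.045},{"offset":[0,0,0.035],"twist":0,"grip":0.045},{"offset":[0,0,0.04],"twist":0,"grip":0.045}]'

```text
time_s: 19.05
eef_pos: [0.5508, 0.0066, 0.1199]
tcp_rot: [-179.9, 0.4, 4.6]
wrist_force: [1.1, 0.3, 0.4]
gripper_width: 0.523
```

Call:
drive_tool --deltas '[{"offset":[0,0,0.04],"twist":0,"grip":0.0854},{"offset":[0,0,0.04],"twist":0,"grip":0.0854},{"offset":[-0.02,0.032,0.006],"twist":0,"grip":0.0854},{"offset":[-0.02,0.032,0.006],"twist":0,"grip":0.0854},{"offset":[-0.02,0.032,0.006],"twist":0,"grip":0.0854}]'

```text
time_s: 19.47
eef_pos: [0.4933, 0.103, 0.2217]
tcp_rot: [-180.0, -0.2, 4.5]
wrist_force: [-0.1, 1.1, -0.9]
gripper_width: 1.003
```

Call:
drive_tool --deltas '[{"offset":[-0.02,0.032,0.006],"twist":0,"grip":0.0854},{"offset":[-0.02,0.032,0.006],"twist":0,"grip":0.0854},{"offset":[-0.02,0.032,0.006],"twist":0,"grip":0.0854},{"offset":[-0.02,0.032,0.006],"twist":0,"grip":0.0854},{"offset":[-0.02,0.032,0.006],"twist":0,"grip":0.0854}]'

```text
time_s: 19.88
eef_pos: [0.3922, 0.2637, 0.2508]
tcp_rot: [-180.0, -0.1, 4.5]
wrist_force: [1.4, -0.6, -0.1]
gripper_width: 1.001
```

Call:
drive_tool --deltas '[{"offset":[-0.02,0.032,0],"twist":0,"grip":0.0854},{"offset":[-0.015,0.025,0],"twist":0,"grip":0.0854},{"offset":[0,0,0],"twist":0,"grip":0.0854},{"offset":[0,0,0],"twist":0,"grip":0.0854},{"offset":[0,0,0],"twist":0,"grip":0.0854}]'

```text
time_s: 20.3
eef_pos: [0.3586, 0.3192, 0.2499]
tcp_rot: [180.0, -0.0, 4.6]
wrist_force: [-0.2, -1.0, -0.1]
gripper_width: 0.997
```

```bash
python3 - <<'E'
from h import *
s=read_state();print(s['eef_pos'],s['tcp_rot'],s['time_s'],s['wrist_force']);np.save('s13.npy',np.r_[s['eef_pos'],s['tcp_rot']])
c=save('wrist','w13.png');save('scene','sc13.png')
E
```

```text
[0.35856131 0.31922677 0.24989365] [ 1.79993808e+02 -4.53188158e-02  4.60607325e+00] 20.3 [-0.21808309 -0.96636895 -0.10682295]
```

View pics/w13.png

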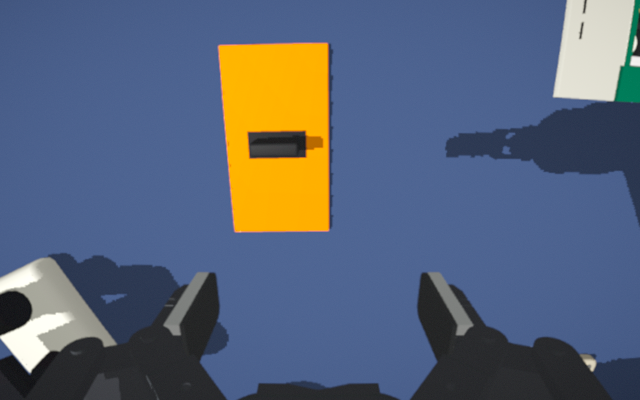

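View pics/sc13.png

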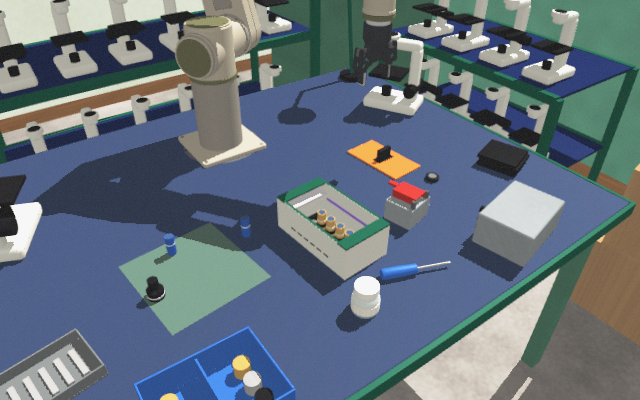

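```bash
cat > sh.py <<'E'
from h import *
def shield(c,z=.006):
    hsv=cv2.cvtColor(c['img'],cv2.COLOR_RGB2HSV)
    m=cv2.inRange(hsv,(10,180,130),(22,255,255))
    m=cv2.morphologyEx(m,cv2.MORPH_CLOSE,np.ones((3,3)))
    k=max(cv2.findContours(m,0,1)[0],key=cv2.contourArea)
    k=cv2.convexHull(k)
    q=cv2.approxPolyDP(k,8,True)[:,0]
    P=np.array([onz(c,p.astype(float),z)[:2] for p in q])
    W=np.array([onz(c,p.astype(float),z)[:2] for p in k[:,0]]).astype(np.float32)
    return q,P,cv2.minAreaRect(W*1000)
E
python3 - <<'E'
from sh import *
a=np.load('s13.npy');c=wcam(np.load('pics/w13.png.npz'),dict(eef_pos=a[:3],tcp_rot=a[3:]))
q,P,r=shield(c);print(q,P,r,P.mean(0))
for p in [(248,132),(303,131)]:print(onz(c,p,.042))
for p in [(250,156),(297,155)]:print(onz(c,p,.042))
E
```

```text
[[327  44]
 [328 228]
 [235 230]
 [219  46]] [[0.48382344 0.32035989]
 [0.28359843 0.30163482]
 [0.27206095 0.411506  ]
 [0.47402947 0.43019849]] ((377.84271240234375, 366.0533142089844), (204.3000946044922, 111.70347595214844), 5.1076579093933105) [0.37837807 0.3659248 ]
[0.39346086 0.39138863 0.042     ]
[0.39857113 0.33742245 0.042     ]
[0.36967055 0.38885941 0.042     ]
[0.37434209 0.34180734 0.042     ]
```

Call:
drive_tool --deltas '[{"offset":[0.01,0.023,-0.03],"twist":0.01,"grip":0.08},{"offset":[0.01,0.023,-0.03],"twist":0,"grip":0.08},{"offset":[0,0.001,-0.04],"twist":0,"grip":0.08},{"offset":[0,0,-0.04],"twist":0,"grip":0.08},{"offset":[0,0,0],"twist":0,"grip":0.08}]'

```text
time_s: 20.82
eef_pos: [0.3745, 0.3617, 0.1004]
tcp_rot: [179.5, 0.7, 5.0]
wrist_force: [-1.0, -1.4, -1.2]
gripper_width: 0.939
```

Call:
drive_tool --deltas '[{"offset":[0,0,0],"twist":0,"grip":0.08},{"offset":[0,0,0],"twist":0,"grip":0.08}]'

```text
time_s: 20.98
eef_pos: [0.3798, 0.3664, 0.1116]
tcp_rot: [-179.9, -0.1, 5.1]
wrist_force: [0.1, 0.3, -0.0]
gripper_width: 0.938
```

```bash
python3 - <<'E'
from sh import *
s=read_state();print(s['eef_pos'],s['tcp_rot'],s['time_s'],s['wrist_force'])
c=wcam(save('wrist','w14.png'),s)
print(shield(c)[2])
E
```

```text
[0.37981632 0.36637099 0.11156139] [-1.79944426e+02 -9.38763413e-02  5.05538821e+00] 20.9833 [ 0.10224094  0.33814121 -0.0049959 ]
((378.0374755859375, 365.95391845703125), (204.26486206054688, 111.41727447509766), 5.275566577911377)
```

View pics/w14.png

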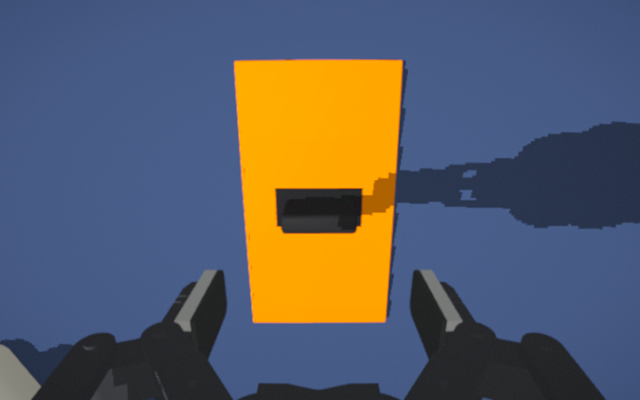

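Call:
drive_tool --deltas '[{"offset":[-0.001,0,-0.03],"twist":0,"grip":0.08},{"offset":[0,0,-0.03],"twist":0,"grip":0.08},{"offset":[0,0,-0.015],"twist":0,"grip":0.08},{"offset":[0,0,-0.01],"twist":0,"grip":0.08},{"offset":[0,0,-0.006],"twist":0,"grip":0.08}]'

```text
time_s: 21.45
eef_pos: [0.3787, 0.3671, 0.0197]
tcp_rot: [-179.9, -0.1, 5.1]
wrist_force: [0.9, -0.4, 0.1]
gripper_width: 0.938
```

Call:
drive_tool --deltas '[{"offset":[0,0,-0.006],"twist":0,"grip":0.08},{"offset":[0,0,0],"twist":0,"grip":0.08},{"offset":[0,0,0],"twist":0,"grip":0.08}]'

```text
time_s: 21.7
eef_pos: [0.3783, 0.3671, 0.0136]
tcp_rot: [-179.9, -0.1, 5.1]
wrist_force: [0.3, 0.1, 1.6]
gripper_width: 0.939
```

Close on the handle.

Call:
drive_tool --deltas '[{"offset":[0,0,0],"twist":0,"grip":0.03},{"offset":[0,0,0],"twist":0,"grip":0.03},{"offset":[0,0,0],"twist":0,"grip":0.03},{"offset":[0,0,0],"twist":0,"grip":0.03}]' --newtons 40

```text
time_s: 22.03
eef_pos: [0.3781, 0.367, 0.0134]
tcp_rot: [-179.9, -0.1, 5.1]
wrist_force: [-1.0, -1.0, 5.7]
gripper_width: 0.575
```

Call:
drive_tool --deltas '[{"offset":[0,0,0.01],"twist":0,"grip":0.03},{"offset":[0,0,0.02],"twist":0,"grip":0.03},{"offset":[0,0,0.02],"twist":0,"grip":0.03},{"offset":[0,0,0],"twist":0,"grip":0.03},{"offset":[0,0,0],"twist":0,"grip":0.03}]'

```text
time_s: 22.45
eef_pos: [0.3784, 0.3672, 0.0638]
tcp_rot: [-179.9, -0.1, 5.1]
wrist_force: [-0.0, 0.7, -1.7]
gripper_width: 0.577
```

```bash
python3 - <<'E'
from sh import *
s=read_state();print(s['eef_pos'],s['tcp_rot'],s['time_s'],s['wrist_force'])
c=wcam(save('wrist','w15.png'),s)
print(shield(c,.055)[2]); save('scene','sc15.png')
a=cv2.imread('pics/sc15.png');cv2.imwrite('pics/z15.png',cv2.resize(a[100:250,270:460],None,fx=4,fy=4,interpolation=cv2.INTER_CUBIC))
E
```

```text
[0.37837179 0.36719627 0.06378836] [-1.79900979e+02 -1.48582491e-01  5.13712952e+00] 22.45 [-0.00832793  0.65677993 -1.74542788]
((417.45941162109375, 370.76324462890625), (126.2117691040039, 112.20183563232422), 5.218608379364014)
```

View pics/w15.png

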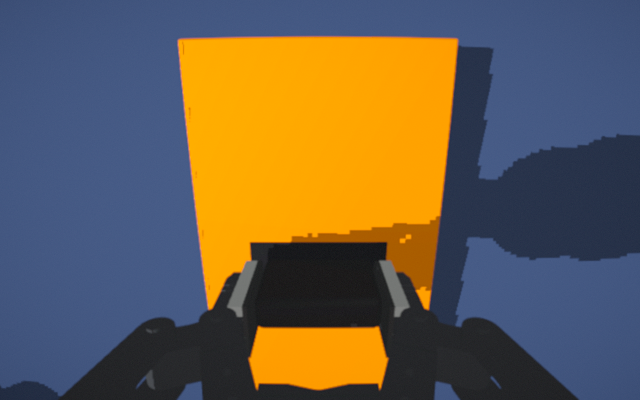

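View pics/z15.png

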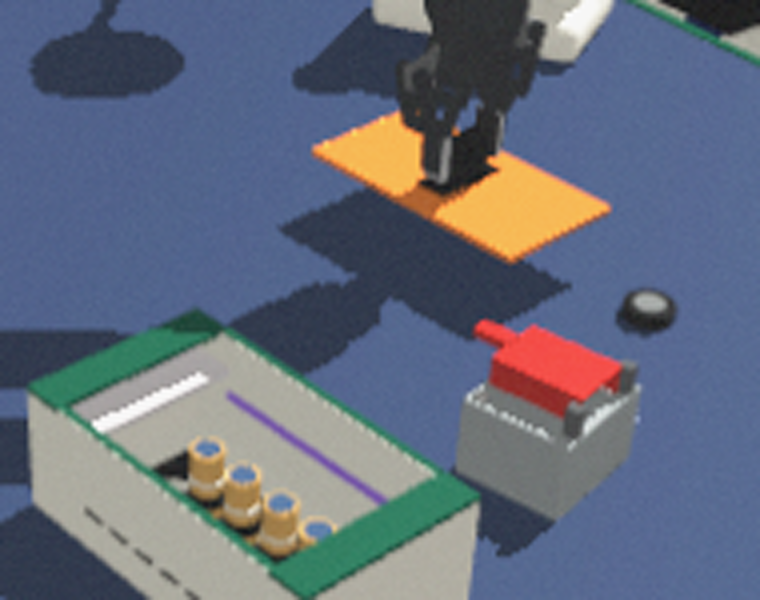

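Call:
drive_tool --deltas '[{"offset":[0,0,0.02],"twist":-0.011,"grip":0.03},{"offset":[0,0,0.03],"twist":0,"grip":0.03},{"offset":[0,0,0.03],"twist":0,"grip":0.03},{"offset":[0.008,-0.015,0.026],"twist":0,"grip":0.03},{"offset":[0.0164,-0.0299,0],"twist":0,"grip":0.03}]'

```text
time_s: 22.97
eef_pos: [0.403, 0.3247, 0.1734]
tcp_rot: [-179.7, -0.3, 4.7]
wrist_force: [1.1, 1.3, -0.2]
gripper_width: 0.581
```

Call:
drive_tool --deltas '[{"offset":[0.0164,-0.0299,0],"twist":0,"grip":0.03},{"offset":[0.0164,-0.0299,0],"twist":0,"grip":0.03},{"offset":[0.0164,-0.0299,0],"twist":0,"grip":0.03},{"offset":[0.0164,-0.0299,0],"twist":0,"grip":0.03},{"offset":[0.0164,-0.0299,0],"twist":0,"grip":0.03}]'

```text
time_s: 23.38
eef_pos: [0.4834, 0.1703, 0.1665]
tcp_rot: [180.0, 0.2, 4.5]
wrist_force: [0.4, 1.3, -2.0]
gripper_width: 0.581
```

Call:
drive_tool --deltas '[{"offset":[0.0164,-0.0299,0],"twist":0,"grip":0.03},{"offset":[0.0164,-0.0299,0],"twist":0,"grip":0.03},{"offset":[0.0164,-0.0299,0],"twist":0,"grip":0.03},{"offset":[0.0164,-0.0299,0],"twist":0,"grip":0.03},{"offset":[0.0164,-0.0299,0],"twist":0,"grip":0.03}]'

```text
time_s: 23.8
eef_pos: [0.5654, 0.0209, 0.1663]
tcp_rot: [-180.0, 0.2, 4.5]
wrist_force: [-0.1, 0.2, -1.8]
gripper_width: 0.574
```

Call:
drive_tool --deltas '[{"offset":[0.008,-0.0149,0],"twist":0,"grip":0.03},{"offset":[0,0,0],"twist":0,"grip":0.03},{"offset":[0,0,0],"twist":0,"grip":0.03},{"offset":[0,0,0],"twist":0,"grip":0.03}]'

```text
time_s: 24.13
eef_pos: [0.5728, 0.0082, 0.1668]
tcp_rot: [-180.0, 0.2, 4.5]
wrist_force: [-0.8, 0.0, -1.6]
gripper_width: 0.576
```

```bash
python3 - <<'E'
from sh import *
s=read_state();print(s['eef_pos'],s['tcp_rot'],s['time_s'],s['wrist_force']);np.save('s16.npy',np.r_[s['eef_pos'],s['tcp_rot']])
c=wcam(save('wrist','w16.png'),s)
save('scene','sc16.png')
a=cv2.imread('pics/sc16.png');cv2.imwrite('pics/z16.png',cv2.resize(a[100:280,240:440],None,fx=3.3,fy=3.3,interpolation=cv2.INTER_CUBIC))
E
```

```text
[0.57278375 0.0082064  0.16682637] [-1.79950069e+02  1.51029742e-01  4.50054744e+00] 24.1333 [-0.80444109  0.04700044 -1.61918488]
```

View pics/w16.png

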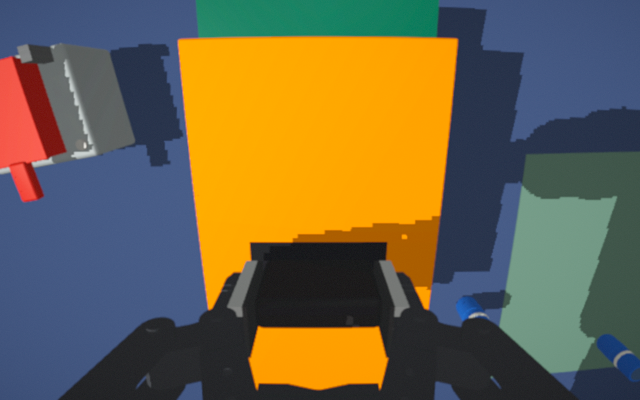

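View pics/z16.png

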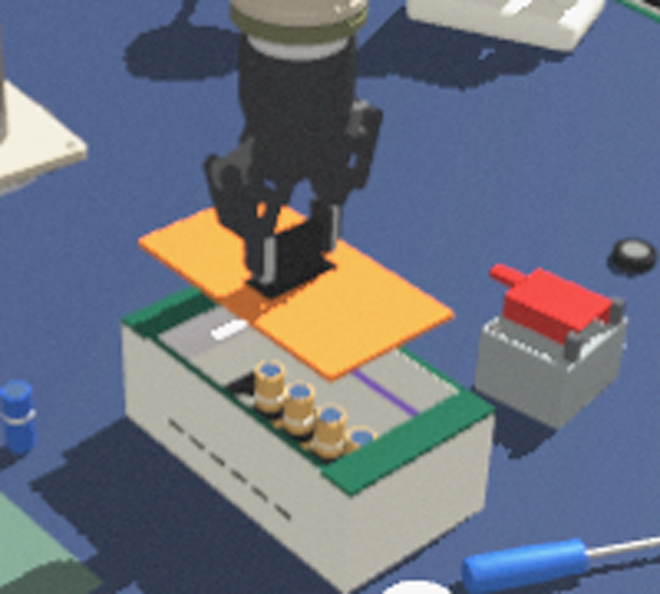

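```bash
python3 - <<'E'
from h import *
for f,e,r in [('w10',[0.58558863,0.00879959,0.09645801],[-179.97956,0.1606,4.55635]),('w12',[0.55451783,0.00516662,0.09983196],[179.984,-0.0929,4.5445]),('w3',[0.58779838,0.01272632,0.15344166],[-179.94972,-0.1495,4.7915]),('w8',[0.61901625,0.01076423,0.09722346],[-179.975,.176,4.5535])]:
    z=np.load(f'pics/{f}.png.npz');c=wcam(z,dict(eef_pos=e,tcp_rot=r))
    g=z['img'].astype(int)
    green=(g[:,:,1]>g[:,:,0]+40)&(g[:,:,1]>g[:,:,2]+15)
    for col in (260,318,370):
        k=np.where(green[:200,col])[0]
        if len(k)==0: continue
        lo,hi=k.min(),k.max()
        def st(p,zz):
            w=onz(c,p,zz)[:2]-np.array([.5868,.0093]);a=np.radians(4.5)
            return np.round(1000*(w@[np.cos(a),np.sin(a)]),1)
        print(f,col,lo,hi,'outer',st((col,lo-.5),.092),'inner',st((col,hi+.5),.092))
E
```

```text
w10 260 0 52 outer 113.6 inner 94.7
w10 318 0 52 outer 113.5 inner 94.6
w10 370 0 52 outer 113.6 inner 94.7
w3 260 9 66 outer 124.3 inner 95.1
w3 318 9 66 outer 124.2 inner 95.1
w3 370 9 66 outer 124.5 inner 95.3
w8 260 63 137 outer 124.6 inner 95.1
w8 318 63 137 outer 124.5 inner 95.1
w8 370 63 137 outer 124.6 inner 95.1
```

Call:
drive_tool --deltas '[{"offset":[0,0,-0.02],"twist":0,"grip":0.03},{"offset":[0,0,-0.02],"twist":0,"grip":0.03},{"offset":[0,0,-0.012],"twist":0,"grip":0.03},{"offset":[0,0,-0.005],"twist":0,"grip":0.03},{"offset":[0,0,0],"twist":0,"grip":0.03}]'

```text
time_s: 24.65
eef_pos: [0.5724, 0.0084, 0.1096]
tcp_rot: [-180.0, 0.2, 4.6]
wrist_force: [0.4, -0.2, -2.3]
gripper_width: 0.578
```

Call:
drive_tool --deltas '[{"offset":[0,0,0],"twist":0,"grip":0.03},{"offset":[0,0,-0.003],"twist":0,"grip":0.03},{"offset":[0,0,-0.003],"twist":0,"grip":0.03},{"offset":[0,0,0],"twist":0,"grip":0.03}]'

```text
time_s: 24.98
eef_pos: [0.5741, 0.0076, 0.1054]
tcp_rot: [180.0, -0.0, 4.5]
wrist_force: [-0.2, -0.4, -1.9]
gripper_width: 0.577
```

```bash
python3 - <<'E'
from sh import *
s=read_state();print(s['eef_pos'],s['tcp_rot'],s['time_s'],s['wrist_force'],s['torque'])
E
```

```text
[0.57405159 0.00757865 0.1054425 ] [ 1.79996492e+02 -3.01042797e-02  4.50044185e+00] 24.9833 [-0.21324836 -0.37294062 -1.87902932] [0.05439543 0.00795121 0.03600989]
```

Call:
drive_tool --deltas '[{"offset":[0,0,-0.003],"twist":0,"grip":0.03},{"offset":[0,0,-0.003],"twist":0,"grip":0.03},{"offset":[0,0,0],"twist":0,"grip":0.03},{"offset":[0,0,0],"twist":0,"grip":0.03}]'

```text
time_s: 25.32
eef_pos: [0.5755, 0.0075, 0.1007]
tcp_rot: [180.0, -0.2, 4.5]
wrist_force: [5.2, 0.5, 4.2]
gripper_width: 0.578
```

```bash
python3 - <<'E'
from sh import *
s=read_state();print(s['eef_pos'],s['tcp_rot'],s['time_s'],s['wrist_force'],s['torque'])
c=save('wrist','w17.png')
E
```

```text
[0.57549527 0.00754624 0.10065586] [179.9781468   -0.21076884   4.49803278] 25.3167 [5.23018932 0.4699282  4.22339307] [ 0.05998104 -0.35546905 -0.05128204]
```

View pics/w17.png

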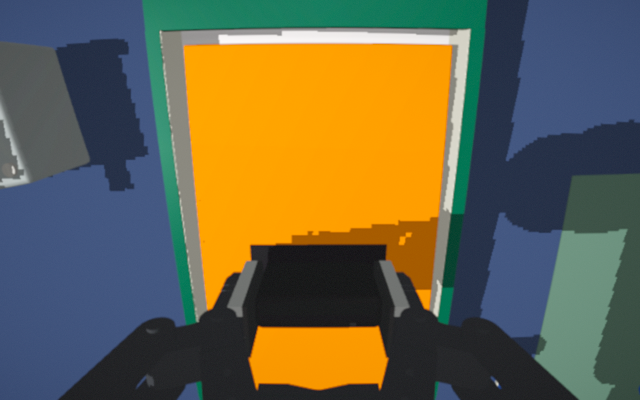

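Call:
drive_tool --deltas '[{"offset":[0,0,-0.002],"twist":0,"grip":0.03},{"offset":[0,0,-0.002],"twist":0,"grip":0.03},{"offset":[0,0,-0.002],"twist":0,"grip":0.03},{"offset":[0,0,0],"twist":0,"grip":0.03},{"offset":[0,0,0],"twist":0,"grip":0.03}]'

```text
time_s: 25.78
eef_pos: [0.5754, 0.0075, 0.0945]
tcp_rot: [180.0, -0.2, 4.5]
wrist_force: [5.4, 0.3, 4.4]
gripper_width: 0.577
```

```bash
python3 - <<'E'
from sh import *
s=read_state();print(s['eef_pos'],s['tcp_rot'],s['time_s'],s['wrist_force'],s['torque']);np.save('s18.npy',np.r_[s['eef_pos'],s['tcp_rot']])
c=save('wrist','w18.png');save('scene','sc18.png')
a=cv2.imread('pics/sc18.png');cv2.imwrite('pics/z18.png',cv2.resize(a[130:280,260:410],None,fx=4,fy=4,interpolation=cv2.INTER_CUBIC))
E
```

```text
[0.575363   0.00750766 0.09445522] [179.97399843  -0.19302773   4.50338711] 25.7833 [5.39522055 0.28346132 4.41422433] [ 0.04662973 -0.49528066  0.00596495]
```

View pics/w18.png

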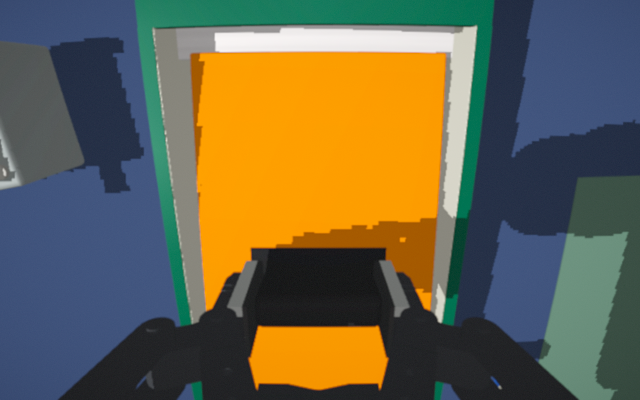

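View pics/z18.png

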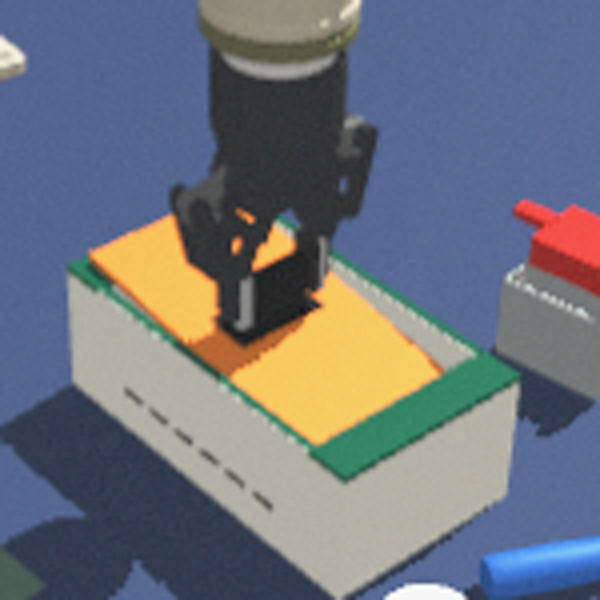

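```bash
cat > nose.py <<'E'
from h import *
def nose(c):
    hsv=cv2.cvtColor(c['img'],cv2.COLOR_RGB2HSV)
    m=cv2.inRange(hsv,(10,180,130),(22,255,255))>0
    rows=np.where(m[:250].sum(1)>150)[0]; r0=rows.min()
    # edge row at center cols
    r=np.mean([np.where(m[:,k])[0].min() for k in range(230,400,10)])-.5
    l=[];R=[]
    for j in range(int(r)+4,int(r)+40):
        k=np.where(m[j])[0]; l.append((j,k.min()-.5));R.append((j,k.max()+.5))
    pl=np.polyfit(*np.array(l).T,1);pr=np.polyfit(*np.array(R).T,1)
    a=(np.polyval(pl,r),r);b=(np.polyval(pr,r),r)
    o,d1=ray(c,a);_,d2=ray(c,b)
    k=.112/np.linalg.norm(d1-d2)
    n=o+k*(d1+d2)/2
    w=n[:2]-np.array([.5868,.0093]);t=np.radians(4.5)
    return a,b,n,1000*(w@[np.cos(t),np.sin(t)]),1000*(w@[-np.sin(t),np.cos(t)])
E
python3 - <<'E'
from nose import *
for f in (16,18):
    a=np.load(f's{f}.npy');c=wcam(np.load(f'pics/w{f}.png.npz'),dict(eef_pos=a[:3],tcp_rot=a[3:]))
    r=nose(c);print(r, 'rel tcp z',r[2][2]-a[2])
E
```

```text
((np.float64(177.71726348196933), np.float64(36.61764705882353)), (np.float64(457.96191990309626), np.float64(36.61764705882353)), array([0.6754624 , 0.01637015, 0.15765606]), np.float64(88.94380571351527), np.float64(0.09198488081298557)) rel tcp z -0.009170308777525255
((np.float64(190.03834506775695), np.float64(52.3235294117647)), (np.float64(445.5704570116336), np.float64(52.3235294117647)), array([0.67327432, 0.01532007, 0.07266214]), np.float64(86.68007606811364), np.float64(-0.7831872252614374)) rel tcp z -0.021793078602070026
```

Call:
drive_tool --deltas '[{"offset":[0,0,0.004],"twist":0,"grip":0.03},{"offset":[0,0,0],"twist":0,"grip":0.03},{"offset":[0.006,0.0005,0],"twist":0,"grip":0.03},{"offset":[0.006,0.0005,0],"twist":0,"grip":0.03},{"offset":[0,0,0],"twist":0,"grip":0.03}]'

```text
time_s: 26.3
eef_pos: [0.5865, 0.0087, 0.0968]
tcp_rot: [-180.0, 0.0, 4.5]
wrist_force: [0.0, 0.6, -2.1]
gripper_width: 0.583
```

```bash
python3 - <<'E'
from nose import *
s=read_state();print(s['eef_pos'],s['tcp_rot'],s['time_s'],s['wrist_force'],s['torque'])
c=wcam(save('wrist','w19.png'),s);r=nose(c);print(r)
E
```

```text
[0.58647401 0.0086525  0.09680454] [-1.79993613e+02  1.76833889e-02  4.50170983e+00] 26.3 [ 0.00647855  0.56226741 -2.14272491] [ 0.01687892  0.01139103 -0.08043713]
((np.float64(190.1191536073888), np.float64(55.794117647058826)), (np.float64(445.8634113104698), np.float64(55.794117647058826)), array([0.68283154, 0.01626865, 0.0751816 ]), np.float64(96.28226057855296), np.float64(-0.5873793879920284))
```

Call:
drive_tool --deltas '[{"offset":[0.005,0.0004,0],"twist":0,"grip":0.03},{"offset":[0.005,0.0004,0],"twist":0,"grip":0.03},{"offset":[0.0033,0.0003,0],"twist":0,"grip":0.03},{"offset":[0,0,0],"twist":0,"grip":0.03},{"offset":[0,0,0],"twist":0,"grip":0.03}]'

```text
time_s: 26.77
eef_pos: [0.5993, 0.0098, 0.0972]
tcp_rot: [-180.0, 0.0, 4.5]
wrist_force: [0.3, -0.5, -1.9]
gripper_width: 0.575
```

```bash
python3 - <<'E'
from nose import *
s=read_state();print(s['eef_pos'],s['tcp_rot'],s['time_s'],s['wrist_force'],s['torque'])
c=wcam(save('wrist','w20.png'),s);save('scene','sc20.png')
a=cv2.imread('pics/sc20.png');cv2.imwrite('pics/z20.png',cv2.resize(a[130:280,260:410],None,fx=4,fy=4,interpolation=cv2.INTER_CUBIC))
E
```

```text
[0.59933042 0.00975644 0.09721097] [-1.79996703e+02  6.64894870e-03  4.50800440e+00] 26.7667 [ 0.29656954 -0.50985772 -1.9431645 ] [-0.05842625  0.00589336  0.02870256]
```

View pics/w20.png

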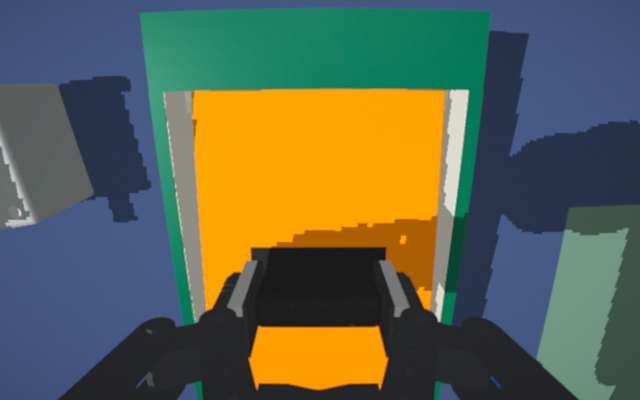

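View pics/z20.png

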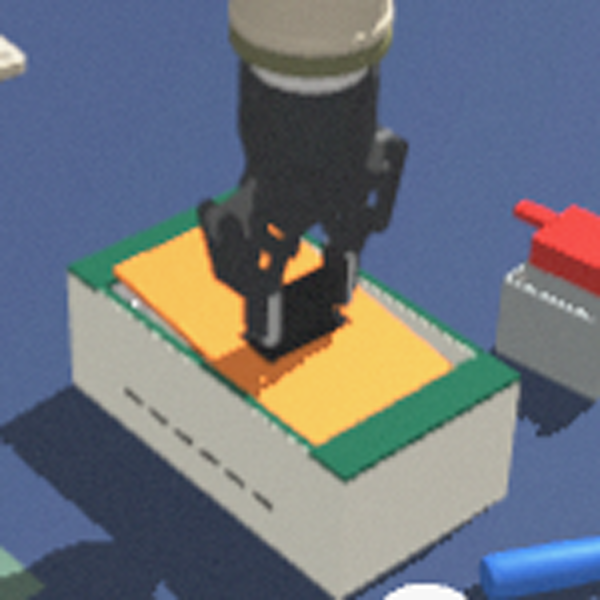

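Call:
drive_tool --deltas '[{"offset":[0.0006,0,-0.002],"twist":0,"grip":0.03},{"offset":[0,0,-0.002],"twist":0,"grip":0.03},{"offset":[0,0,-0.002],"twist":0,"grip":0.03},{"offset":[0,0,0],"twist":0,"grip":0.03},{"offset":[0,0,0],"twist":0,"grip":0.03}]'

```text
time_s: 27.28
eef_pos: [0.5997, 0.0097, 0.0915]
tcp_rot: [180.0, -0.0, 4.5]
wrist_force: [-1.5, -0.0, 1.8]
gripper_width: 0.574
```

```bash
python3 - <<'E'
from nose import *
s=read_state();print(s['eef_pos'],s['tcp_rot'],s['time_s'],s['wrist_force'],s['torque'])
save('scene','sc21.png')
a=cv2.imread('pics/sc21.png');cv2.imwrite('pics/z21.png',cv2.resize(a[130:280,260:410],None,fx=4,fy=4,interpolation=cv2.INTER_CUBIC))
E
```

```text
[0.59972018 0.00967865 0.09152634] [ 1.79995458e+02 -3.18300738e-03  4.50612677e+00] 27.2833 [-1.46214966 -0.04951961  1.82881085] [0.00431691 0.08965382 0.00090229]
```

View pics/z21.png

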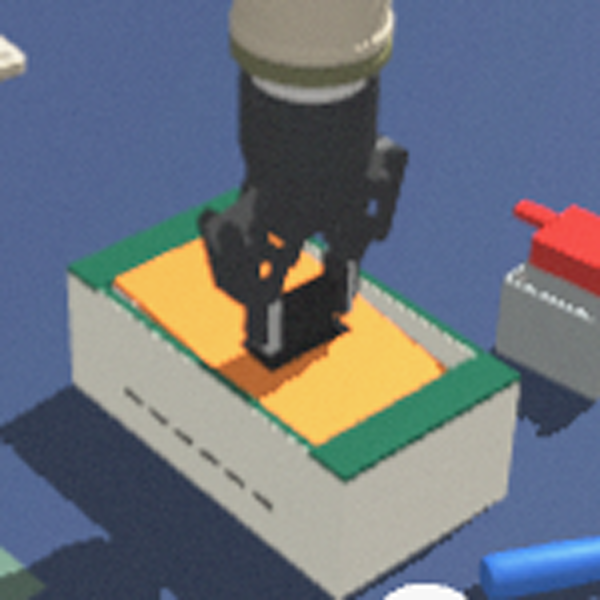

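Call:
drive_tool --deltas '[{"offset":[0,0,-0.002],"twist":0,"grip":0.03},{"offset":[0,0,-0.002],"twist":0,"grip":0.03},{"offset":[0,0,-0.002],"twist":0,"grip":0.03},{"offset":[0,0,0],"twist":0,"grip":0.03}]'

```text
time_s: 27.67
eef_pos: [0.5996, 0.0096, 0.0848]
tcp_rot: [180.0, 0.0, 4.5]
wrist_force: [-3.2, -0.7, 2.8]
gripper_width: 0.578
```

```bash
python3 - <<'E'
from nose import *
s=read_state();print(s['eef_pos'],s['tcp_rot'],s['time_s'],s['wrist_force'],s['torque'])
save('scene','sc22.png')
a=cv2.imread('pics/sc22.png');cv2.imwrite('pics/z22.png',cv2.resize(a[130:280,260:410],None,fx=4,fy=4,interpolation=cv2.INTER_CUBIC))
E
```

```text
[0.59964486 0.00962321 0.08484648] [1.79995430e+02 1.01817305e-02 4.50023238e+00] 27.6667 [-3.18001744 -0.65867837  2.77807288] [-0.06111725  0.05745222 -0.0219044 ]
```

View pics/z22.png

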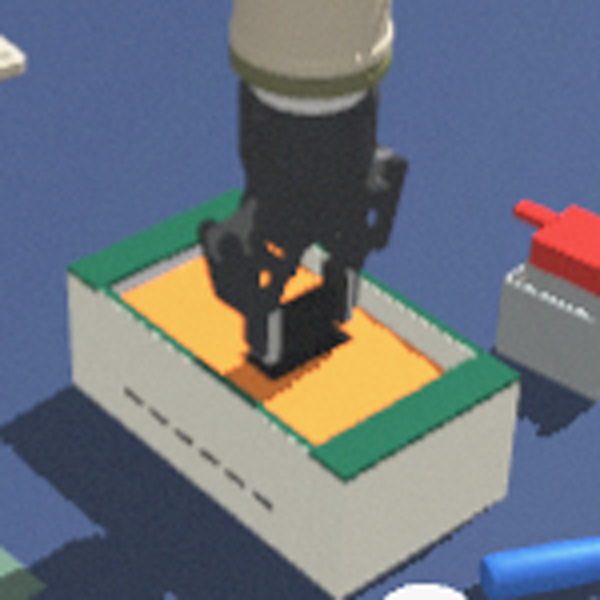

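Call:
drive_tool --deltas '[{"offset":[-0.002,-0.0002,-0.0015],"twist":0,"grip":0.03},{"offset":[-0.003,-0.0002,-0.001],"twist":0,"grip":0.03},{"offset":[-0.003,-0.0002,0],"twist":0,"grip":0.03},{"offset":[-0.003,-0.0002,0],"twist":0,"grip":0.03},{"offset":[0,0,0],"twist":0,"grip":0.03}]'

```text
time_s: 28.13
eef_pos: [0.5884, 0.0089, 0.083]
tcp_rot: [180.0, -0.0, 4.5]
wrist_force: [-0.6, 1.1, 4.4]
gripper_width: 0.576
```

```bash
python3 - <<'E'
from nose import *
s=read_state();print(s['eef_pos'],s['tcp_rot'],s['time_s'],s['wrist_force'],s['torque'])
save('scene','sc23.png');save('wrist','w23.png')
a=cv2.imread('pics/sc23.png');cv2.imwrite('pics/z23.png',cv2.resize(a[130:280,260:410],None,fx=4,fy=4,interpolation=cv2.INTER_CUBIC))
E
```

```text
[0.58842002 0.00890489 0.0829758 ] [ 1.79996461e+02 -1.55853721e-02  4.50825669e+00] 28.1333 [-0.63537397  1.06690093  4.37886199] [ 0.04104241 -0.49336581 -0.06542345]
```

View pics/z23.png

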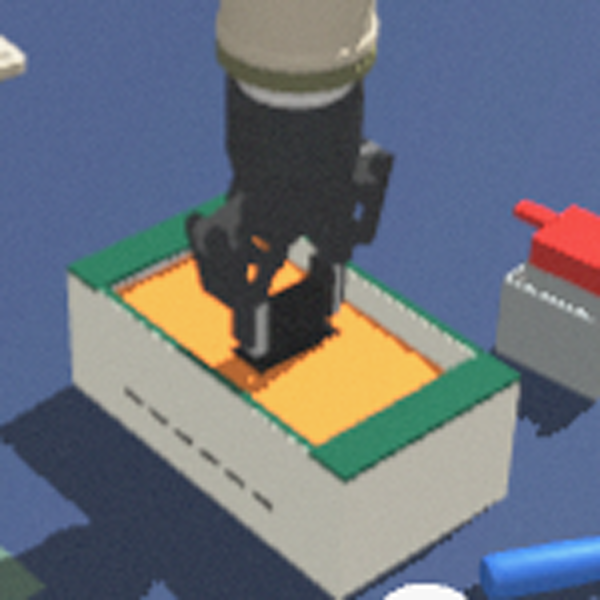

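View pics/w23.png

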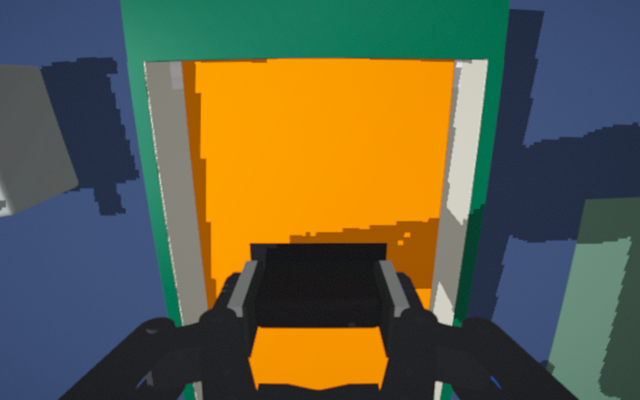

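Call:
drive_tool --deltas '[{"offset":[-0.0015,-0.0001,0],"twist":0,"grip":0.03},{"offset":[0,0,0],"twist":0,"grip":0.03},{"offset":[0,0,0],"twist":0,"grip":0.07},{"offset":[0,0,0],"twist":0,"grip":0.07},{"offset":[0,0,0],"twist":0,"grip":0.07}]'

```text
time_s: 28.65
eef_pos: [0.5864, 0.0089, 0.082]
tcp_rot: [-180.0, 0.1, 4.5]
wrist_force: [0.0, 0.2, 0.7]
gripper_width: 0.819
```

Call:
drive_tool --deltas '[{"offset":[0,0,0.01],"twist":0,"grip":0.07},{"offset":[0,0,0.03],"twist":0,"grip":0.07},{"offset":[0,0,0.04],"twist":0,"grip":0.07},{"offset":[-0.03,0,0.02],"twist":0,"grip":0.07},{"offset":[-0.04,0,0],"twist":0,"grip":0.07}]'

```text
time_s: 29.07
eef_pos: [0.5215, 0.0084, 0.19]
tcp_rot: [179.9, -0.6, 4.5]
wrist_force: [-0.3, -1.2, 1.6]
gripper_width: 0.813
```

Call:
drive_tool --deltas '[{"offset":[-0.04,0,0],"twist":0,"grip":0.07},{"offset":[0,0,0],"twist":0,"grip":0.07},{"offset":[0,0,0],"twist":0,"grip":0.07}]'

```text
time_s: 29.32
eef_pos: [0.4749, 0.009, 0.1829]
tcp_rot: [-180.0, 0.0, 4.5]
wrist_force: [0.1, -0.2, 0.8]
gripper_width: 0.82
```

```bash
python3 - <<'E'
from nose import *
s=read_state();print(s['eef_pos'],s['tcp_rot'],s['time_s'],s['wrist_force'],s['torque']);np.save('s24.npy',np.r_[s['eef_pos'],s['tcp_rot']])
save('wrist','w24.png');save('scene','sc24.png')
a=cv2.imread('pics/sc24.png');cv2.imwrite('pics/z24.png',cv2.resize(a[130:280,260:440],None,fx=4,fy=4,interpolation=cv2.INTER_CUBIC))
E
```

```text
[0.47492699 0.00900093 0.18286977] [-1.79997339e+02  2.06329519e-02  4.50359019e+00] 29.3167 [ 0.0607996  -0.20389898  0.76294628] [ 0.02554235 -0.04614503  0.00870601]
```

View pics/z24.png

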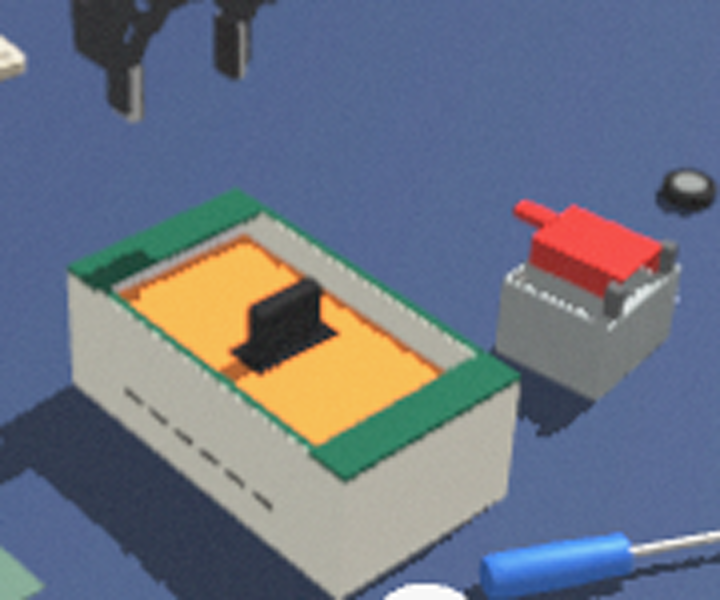

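View pics/w24.png

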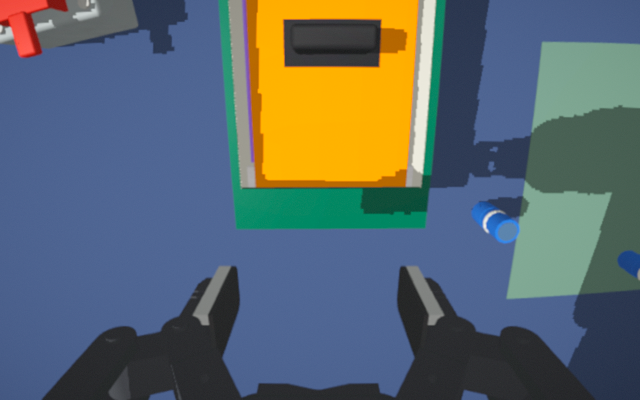

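```bash
python3 - <<'E'
from h import *
a=np.load('s24.npy');c=wcam(np.load('pics/w24.png.npz'),dict(eef_pos=a[:3],tcp_rot=a[3:]))
def st(w):
    w=w[:2]-np.array([.5868,.0093]);t=np.radians(4.5);return np.round(1000*np.array([w@[np.cos(t),np.sin(t)],w@[-np.sin(t),np.cos(t)]]),1)
for p in [(284,20),(381,20),(380,67),(285,67)]: print(p,st(onz(c,p,.074)),st(onz(c,p,.076)))
print(st(onz(c,(330,187),.092)))
S=np.load('pics/sc24.png.npz');f=lambda p:((p[0]+.5)/4-.5+260,(p[1]+.5)/4-.5+130)
for p in [(230,350),(262,372),(340,332)]:print(p,st(onz(S,f(p),.074)))
for p in [(248,310),(310,280),(318,287)]:print(p,st(onz(S,f(p),.110)))
z=c['img'];cv2.imwrite('pics/z24b.png',cv2.resize(z[0:100,260:410],None,fx=5,fy=5,interpolation=cv2.INTER_CUBIC)[:,:,::-1])
E
```

```text
(284, 20) [13.5 30.7] [13.1 30.5]
(381, 20) [ 13.6 -32.4] [ 13.3 -32.1]
(380, 67) [-15.7 -33. ] [-15.8 -32.7]
(285, 67) [-15.8  30.7] [-15.9  30.6]
[-94.4   0.4]
(230, 350) [-19.  -27.4]
(262, 372) [  8.8 -26.2]
(340, 332) [ 9.4 34.8]
(248, 310) [ -6.1 -24.9]
(310, 280) [-5.4 22.4]
(318, 287) [ 2.8 21.4]
```

View pics/z24b.png

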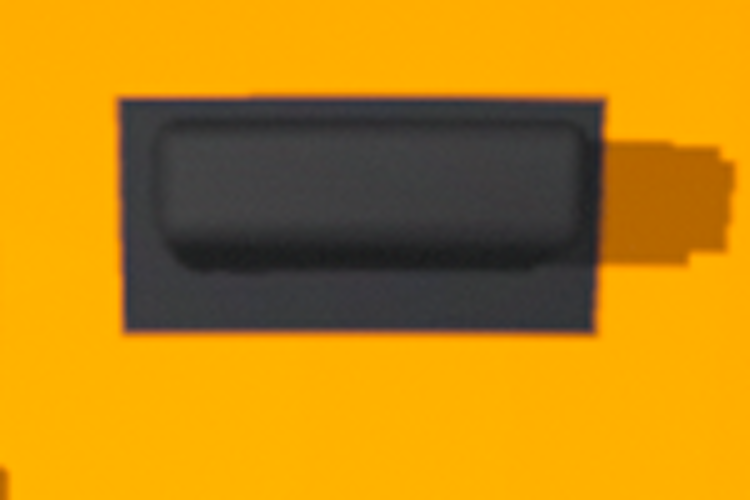

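Call:
drive_tool --deltas '[{"offset":[0.0,0.036,0.01],"twist":0,"grip":0.0854},{"offset":[0.01,0.036,0.01],"twist":0,"grip":0.0854},{"offset":[0.015,0.036,0],"twist":0,"grip":0.0854},{"offset":[0.015,0.036,0],"twist":0,"grip":0.0854},{"offset":[0.015,0.036,0],"twist":0,"grip":0.06}]'

```text
time_s: 29.83
eef_pos: [0.5344, 0.1911, 0.2036]
tcp_rot: [-180.0, -0.1, 4.5]
wrist_force: [1.0, -1.6, -0.2]
gripper_width: 0.886
```

Call:
drive_tool --deltas '[{"offset":[0.02,0,0],"twist":0,"grip":0.06},{"offset":[0,0,0],"twist":0,"grip":0.06},{"offset":[0,0,0],"twist":0,"grip":0.06},{"offset":[0,0,0],"twist":0,"grip":0.06}]'

```text
time_s: 30.17
eef_pos: [0.5527, 0.1887, 0.2024]
tcp_rot: [180.0, 0.1, 4.5]
wrist_force: [-0.2, -0.4, 0.8]
gripper_width: 0.707
```

```bash
python3 - <<'E'
from nose import *
s=read_state();print(s['eef_pos'],s['tcp_rot'],s['time_s'],s['wrist_force']);np.save('s25.npy',np.r_[s['eef_pos'],s['tcp_rot']])
save('wrist','w25.png')
E
```

```text
[0.55265791 0.18868498 0.2024078 ] [1.79987583e+02 5.56398432e-02 4.48683755e+00] 30.1667 [-0.16845208 -0.36097185  0.76348608]
```

View pics/w25.png

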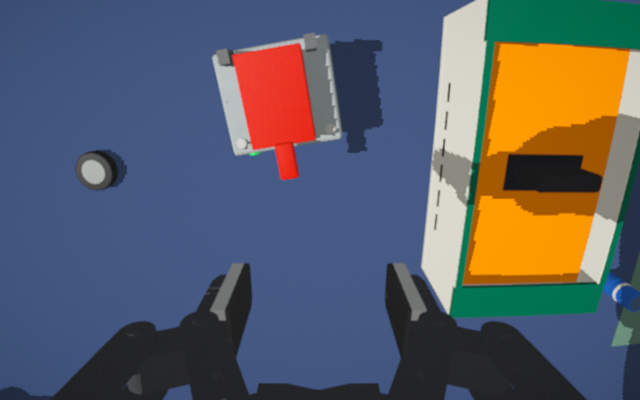

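```bash
python3 - <<'E'
from h import *
a=np.load('s25.npy');c=wcam(np.load('pics/w25.png.npz'),dict(eef_pos=a[:3],tcp_rot=a[3:]))
g=c['img'].astype(int);m=((g[:,:,0]>150)&(g[:,:,1]<70)&(g[:,:,2]<70)).astype(np.uint8)
k=cv2.findContours(m,0,1)[0];k=max(k,key=cv2.contourArea);q=cv2.approxPolyDP(k,2.5,True)[:,0]
for p in q: print(p,onz(c,p.astype(float),.086).round(4))
# grey box top corners
for p in [(214,56),(327,36),(341,137),(236,155)]:print(p,onz(c,p,.06).round(4))
z=c['img'];cv2.imwrite('pics/z25.png',cv2.resize(z[20:190,200:360],None,fx=3.5,fy=3.5,interpolation=cv2.INTER_CUBIC)[:,:,::-1])
E
```

```text
[298  44] [0.6622 0.211  0.086 ]
[232  55] [0.652  0.2559 0.086 ]
[253 147] [0.5893 0.2397 0.086 ]
[276 147] [0.5906 0.2227 0.086 ]
[282 178] [0.5674 0.2172 0.086 ]
[297 176] [0.5699 0.206  0.086 ]
[292 143] [0.5944 0.2112 0.086 ]
[314 139] [0.5985 0.1953 0.086 ]
(214, 56) [0.6521 0.2757 0.06  ]
(327, 36) [0.6721 0.1914 0.06  ]
(341, 137) [0.5981 0.1739 0.06  ]
(236, 155) [0.577  0.2579 0.06  ]
```

View pics/z25.png

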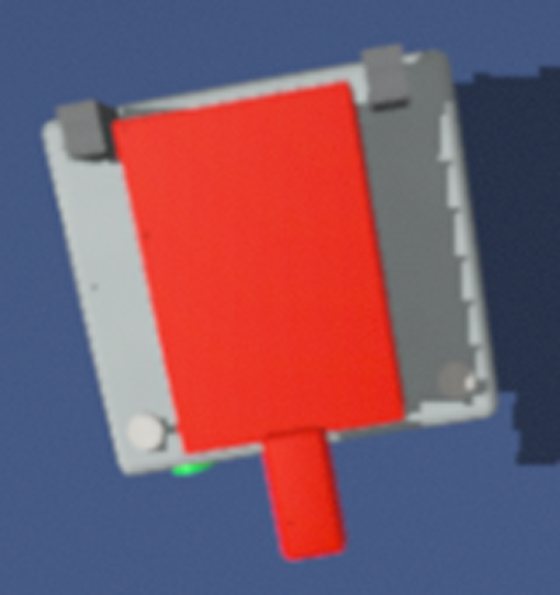

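Call:
drive_tool --deltas '[{"offset":[0.0108,0.0118,-0.02],"twist":0.081,"grip":0.045},{"offset":[0.0108,0.0118,-0.02],"twist":0.081,"grip":0.045},{"offset":[0,0,-0.03],"twist":0,"grip":0.045},{"offset":[0,0,-0.02],"twist":0,"grip":0.045},{"offset":[0,0,0],"twist":0,"grip":0.045}]'

```text
time_s: 30.63
eef_pos: [0.5703, 0.2108, 0.1074]
tcp_rot: [180.0, 0.5, 13.7]
wrist_force: [-2.2, 0.4, -1.5]
gripper_width: 0.526
```

Call:
drive_tool --deltas '[{"offset":[0,0,0],"twist":0,"grip":0.045},{"offset":[0,0,0],"twist":0,"grip":0.045}]'

```text
time_s: 30.8
eef_pos: [0.5746, 0.2122, 0.1147]
tcp_rot: [-180.0, -0.1, 13.7]
wrist_force: [0.3, 0.3, 0.9]
gripper_width: 0.527
```

```bash
python3 - <<'E'
from h import *
s=read_state();print(s['eef_pos'],s['tcp_rot'],s['time_s'],s['wrist_force']);np.save('s26.npy',np.r_[s['eef_pos'],s['tcp_rot']])
save('wrist','w26.png')
E
```

```text
[0.57464628 0.21216286 0.11473232] [-1.79994824e+02 -1.19333841e-01  1.37408870e+01] 30.8 [0.33919861 0.3214397  0.92076844]
```

View pics/w26.png

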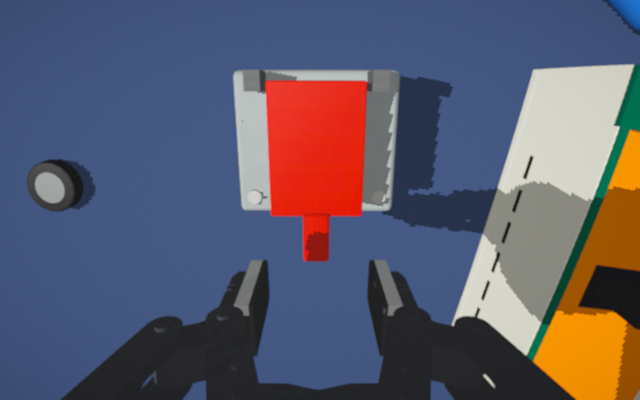

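Call:
drive_tool --deltas '[{"offset":[0,0,-0.015],"twist":0,"grip":0.045},{"offset":[0,0,-0.012],"twist":0,"grip":0.045},{"offset":[0,0,-0.008],"twist":0,"grip":0.045},{"offset":[0,0,-0.006],"twist":0,"grip":0.045},{"offset":[0,0,0],"twist":0,"grip":0.045}]'

```text
time_s: 31.27
eef_pos: [0.5728, 0.2121, 0.0702]
tcp_rot: [180.0, 0.1, 13.8]
wrist_force: [-0.8, 0.4, 0.3]
gripper_width: 0.528
```

Call:
drive_tool --deltas '[{"offset":[0,0,0],"twist":0,"grip":0.045},{"offset":[0,0,0],"twist":0,"grip":0.002},{"offset":[0,0,0],"twist":0,"grip":0.002},{"offset":[0,0,0],"twist":0,"grip":0.002},{"offset":[0,0,0],"twist":0,"grip":0.002}]' --newtons 30

```text
time_s: 31.68
eef_pos: [0.5742, 0.213, 0.0726]
tcp_rot: [-180.0, -0.1, 13.8]
wrist_force: [-1.4, 1.9, 3.0]
gripper_width: 0.152
```

```bash
python3 - <<'E'
from h import *
s=read_state();print(s['eef_pos'],s['tcp_rot'],s['time_s'],s['wrist_force'])
save('wrist','w27.png')
H=np.array([.6248,.2247])+.034*np.array([.971,.2385])
p0=None
for t in range(0,125,10):
    a=np.radians(t+2.7); p=np.r_[H-.0861*np.cos(a)*np.array([.971,.2385]),.078+.0861*np.sin(a)-.009]
    if p0 is None: p0=p
    print(t,p.round(4),(p-p0).round(4)); p0=p
E
```

```text
[0.57423877 0.21303095 0.07260661] [-1.79957921e+02 -7.20350158e-02  1.37938515e+01] 31.6833 [-1.35953044  1.90994997  2.98689681]
0 [0.5743 0.2123 0.0731] [0. 0. 0.]
10 [0.5763 0.2128 0.0879] [0.002  0.0005 0.0149]
20 [0.5807 0.2139 0.1022] [0.0044 0.0011 0.0143]
30 [0.5875 0.2155 0.1155] [0.0068 0.0017 0.0133]
40 [0.5964 0.2177 0.1274] [0.0089 0.0022 0.0119]
50 [0.6072 0.2204 0.1375] [0.0108 0.0026 0.0101]
60 [0.6195 0.2234 0.1455] [0.0123 0.003  0.008 ]
70 [0.633  0.2267 0.1512] [0.0135 0.0033 0.0057]
80 [0.6472 0.2302 0.1544] [0.0142 0.0035 0.0032]
90 [0.6618 0.2338 0.155 ] [0.0146 0.0036 0.0006]
100 [0.6762 0.2373 0.153 ] [ 0.0144  0.0035 -0.002 ]
110 [0.6901 0.2407 0.1484] [ 0.0139  0.0034 -0.0046]
120 [0.703  0.2439 0.1415] [ 0.0129  0.0032 -0.007 ]
```

View pics/w27.png

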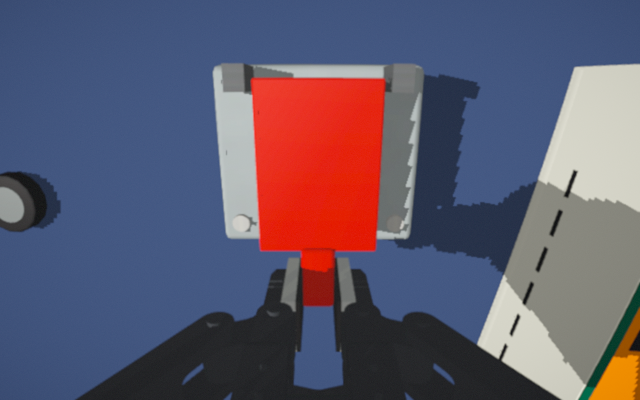

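Call:
drive_tool --deltas '[{"offset":[0.002,0.0005,0.0149],"twist":0,"grip":0.002},{"offset":[0.0044,0.0011,0.0143],"twist":0,"grip":0.002},{"offset":[0.0068,0.0017,0.0133],"twist":0,"grip":0.002},{"offset":[0,0,0],"twist":0,"grip":0.002}]'

```text
time_s: 32.07
eef_pos: [0.5886, 0.2165, 0.117]
tcp_rot: [-180.0, -0.2, 13.8]
wrist_force: [-4.3, 0.9, 1.2]
gripper_width: 0.149
```

```bash
python3 - <<'E'
from h import *
s=read_state();print(s['eef_pos'],s['tcp_rot'],s['time_s'],s['wrist_force'])
save('wrist','w28.png')
E
```

```text
[0.58858361 0.21652079 0.11702334] [-1.79964680e+02 -1.76443472e-01  1.37947530e+01] 32.0667 [-4.25116219  0.90106626  1.15978895]
```

View pics/w28.png

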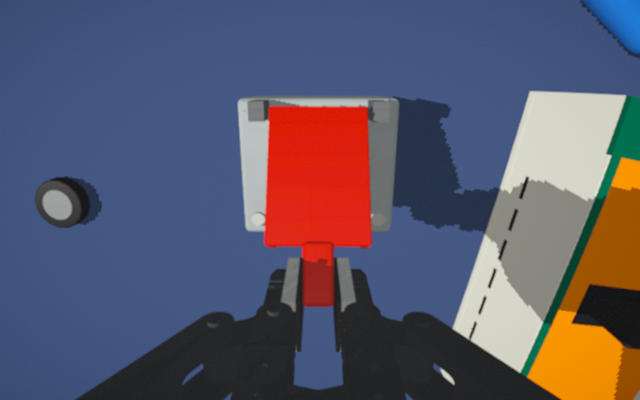

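Guard follows. Continue along the arc.

Call:
drive_tool --deltas '[{"offset":[0.0089,0.0022,0.0119],"twist":0,"grip":0.002},{"offset":[0.0108,0.0026,0.0101],"twist":0,"grip":0.002},{"offset":[0.0123,0.003,0.008],"twist":0,"grip":0.002},{"offset":[0,0,0],"twist":0,"grip":0.002}]'

```text
time_s: 32.45
eef_pos: [0.6198, 0.2241, 0.1442]
tcp_rot: [-180.0, -0.0, 13.8]
wrist_force: [-3.9, 2.1, 2.8]
gripper_width: 0.152
```

Call:
drive_tool --deltas '[{"offset":[0.0135,0.0033,0.0057],"twist":0,"grip":0.002},{"offset":[0.0142,0.0035,0.0032],"twist":0,"grip":0.002},{"offset":[0.0146,0.0036,0.0006],"twist":0,"grip":0.002},{"offset":[0,0,0],"twist":0,"grip":0.002}]'

```text
time_s: 32.78
eef_pos: [0.6619, 0.2344, 0.1531]
tcp_rot: [-180.0, 0.0, 13.8]
wrist_force: [-3.0, 3.7, 4.8]
gripper_width: 0.15
```

```bash
python3 - <<'E'
from h import *
s=read_state();print(s['eef_pos'],s['tcp_rot'],s['time_s'],s['wrist_force'])
save('wrist','w29.png');save('scene','sc29.png')
a=cv2.imread('pics/sc29.png');cv2.imwrite('pics/z29.png',cv2.resize(a[100:240,340:480],None,fx=4,fy=4,interpolation=cv2.INTER_CUBIC))
E
```

```text
[0.66194121 0.23435495 0.15313053] [-1.79972755e+02  1.82429501e-02  1.37953410e+01] 32.7833 [-2.99034489  3.68647485  4.76330129]
```

View pics/z29.png

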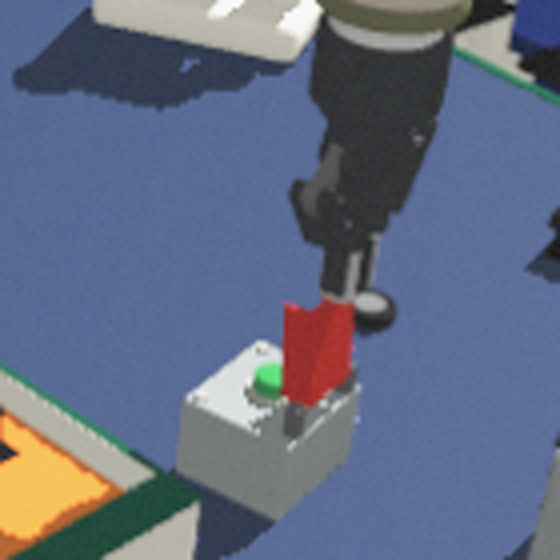

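Call:
drive_tool --deltas '[{"offset":[0.0144,0.0035,-0.002],"twist":0,"grip":0.002},{"offset":[0.0139,0.0034,-0.0046],"twist":0,"grip":0.002},{"offset":[0.007,0.0017,-0.003],"twist":0,"grip":0.002},{"offset":[0,0,0],"twist":0,"grip":0.002}]'

```text
time_s: 33.22
eef_pos: [0.6976, 0.2429, 0.1445]
tcp_rot: [-180.0, -0.1, 13.8]
wrist_force: [0.3, 3.4, 5.0]
gripper_width: 0.148
```

Call:
drive_tool --deltas '[{"offset":[0,0,0],"twist":0,"grip":0.03},{"offset":[0,0,0],"twist":0,"grip":0.03},{"offset":[0,0,0],"twist":0,"grip":0.03},{"offset":[0,0,0.02],"twist":0,"grip":0.03},{"offset":[0,0,0.04],"twist":0,"grip":0.03}]'

```text
time_s: 33.63
eef_pos: [0.6926, 0.2409, 0.1963]
tcp_rot: [180.0, 0.8, 13.8]
wrist_force: [0.0, 0.5, -0.8]
gripper_width: 0.353
```

```bash
python3 - <<'E'
from h import *
s=read_state();print(s['eef_pos'],s['tcp_rot'],s['time_s'],s['wrist_force'])
save('wrist','w30.png');save('scene','sc30.png')
a=cv2.imread('pics/sc30.png');cv2.imwrite('pics/z30.png',cv2.resize(a[100:240,340:480],None,fx=4,fy=4,interpolation=cv2.INTER_CUBIC))
E
```

```text
[0.69258483 0.24091031 0.19628812] [179.95264889   0.7597897   13.76343447] 33.6333 [ 0.04824293  0.50659437 -0.77991914]
```

View pics/z30.png

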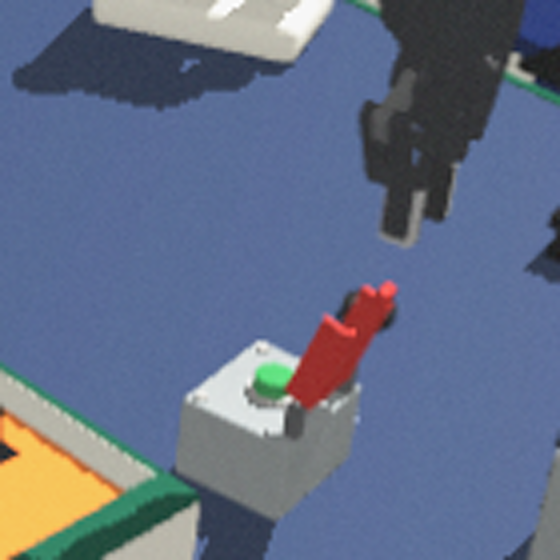

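Call:
drive_tool --deltas '[{"offset":[0,0,0.02],"twist":0,"grip":0},{"offset":[-0.03,-0.0074,0],"twist":0,"grip":0},{"offset":[-0.035,-0.0086,0],"twist":0,"grip":0},{"offset":[-0.04,-0.01,0],"twist":0,"grip":0},{"offset":[0,0,0],"twist":0,"grip":0}]' --newtons 40

```text
time_s: 34.15
eef_pos: [0.5819, 0.2141, 0.219]
tcp_rot: [180.0, 0.7, 13.8]
wrist_force: [-1.0, -0.0, -3.2]
gripper_width: -0.005
```

Call:
drive_tool --deltas '[{"offset":[0,0,0],"twist":0,"grip":0},{"offset":[0,0,0],"twist":0,"grip":0},{"offset":[0,0,0],"twist":0,"grip":0}]'

```text
time_s: 34.4
eef_pos: [0.5933, 0.2167, 0.2256]
tcp_rot: [180.0, -0.2, 13.8]
wrist_force: [-0.2, 0.6, 1.0]
gripper_width: 0.002
```

```bash
python3 - <<'E'
from h import *
s=read_state();print(s['eef_pos'],s['tcp_rot'],s['time_s'],s['wrist_force'])
c=wcam(save('wrist','w31.png'),s)
g=c['img'].astype(int);m=((g[:,:,1]>150)&(g[:,:,0]<90)&(g[:,:,2]<120)).astype(np.uint8)
n,l,st,ce=cv2.connectedComponentsWithStats(m)
for i in range(1,n):
    if st[i][4]>40: print(st[i],ce[i],onz(c,ce[i],.074))
E
```

```text
[0.59327367 0.21668565 0.22558026] [ 1.79993881e+02 -1.77072452e-01  1.37730737e+01] 34.4 [-0.19893994  0.61531949  1.002238  ]
[303 135  29  28 650] [316.94307692 148.52461538] [0.62598072 0.22560961 0.074     ]
```

View pics/w31.png

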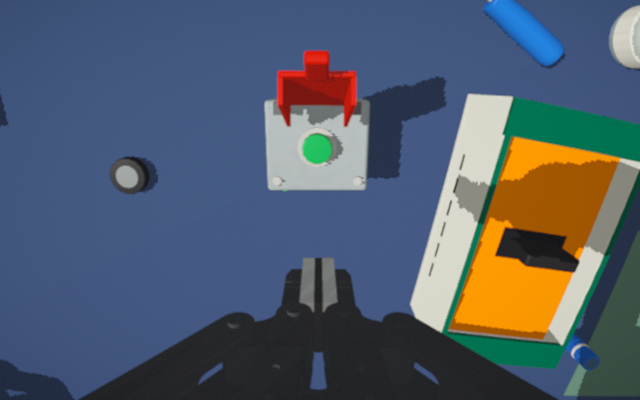

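Call:
drive_tool --deltas '[{"offset":[0.014,0.0038,-0.02],"twist":0,"grip":0},{"offset":[0.014,0.0038,-0.03],"twist":0,"grip":0},{"offset":[0,0,-0.03],"twist":0,"grip":0},{"offset":[0,0,-0.03],"twist":0,"grip":0},{"offset":[0,0,-0.02],"twist":0,"grip":0}]'

```text
time_s: 34.87
eef_pos: [0.6199, 0.2239, 0.0906]
tcp_rot: [180.0, 0.1, 13.8]
wrist_force: [-0.8, 0.1, -1.2]
gripper_width: -0.0
```

Call:
drive_tool --deltas '[{"offset":[0,0,0],"twist":0,"grip":0},{"offset":[0,0,0],"twist":0,"grip":0},{"offset":[0,0,0],"twist":0,"grip":0}]'

```text
time_s: 35.12
eef_pos: [0.6214, 0.2245, 0.0961]
tcp_rot: [-180.0, -0.2, 13.8]
wrist_force: [-0.3, -0.2, 0.9]
gripper_width: 0.005
```

```bash
python3 - <<'E'
from h import *
s=read_state();print(s['eef_pos'],s['tcp_rot'],s['time_s'],s['wrist_force'])
save('wrist','w32.png');save('scene','sc32.png')
a=cv2.imread('pics/sc32.png');cv2.imwrite('pics/z32.png',cv2.resize(a[100:240,340:480],None,fx=4,fy=4,interpolation=cv2.INTER_CUBIC))
E
```

```text
[0.62141468 0.22451471 0.0961441 ] [-1.79996921e+02 -1.54496576e-01  1.37828846e+01] 35.1167 [-0.3325752  -0.20368832  0.90353451]
```

View pics/z32.png

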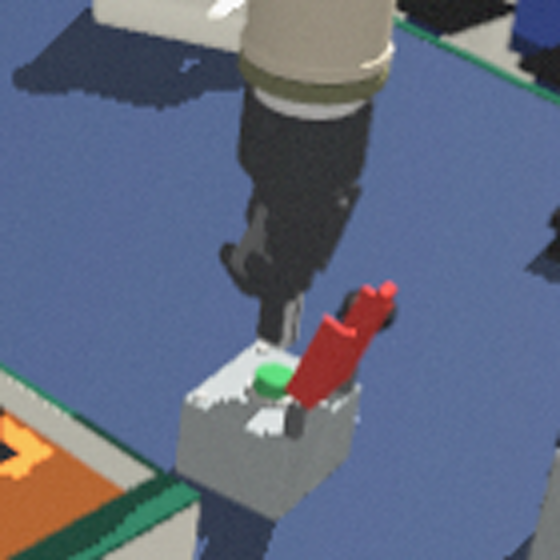

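View pics/w32.png

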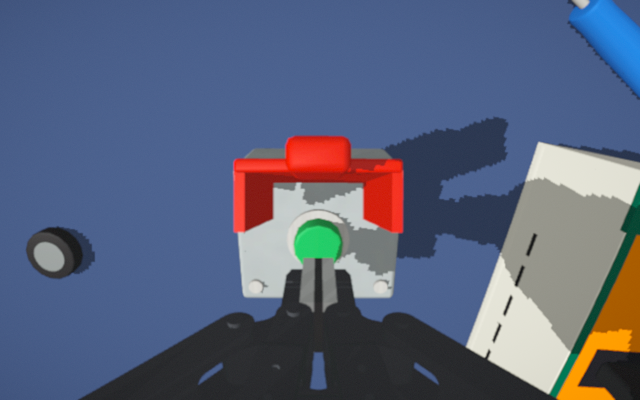

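Call:
drive_tool --deltas '[{"offset":[0,0,-0.012],"twist":0,"grip":0},{"offset":[0,0,-0.008],"twist":0,"grip":0},{"offset":[0,0,-0.003],"twist":0,"grip":0},{"offset":[0,0,-0.003],"twist":0,"grip":0},{"offset":[0,0,-0.002],"twist":0,"grip":0}]'

```text
time_s: 35.63
eef_pos: [0.6195, 0.2241, 0.0676]
tcp_rot: [180.0, 0.0, 13.8]
wrist_force: [-11.1, -4.3, 24.4]
gripper_width: -0.004
```

Call:
drive_tool --deltas '[{"offset":[0,0,-0.001],"twist":0,"grip":0},{"offset":[0,0,-0.001],"twist":0,"grip":0},{"offset":[0,0,0],"twist":0,"grip":0}]'

```text
time_s: 35.88
eef_pos: [0.6195, 0.2241, 0.0675]
tcp_rot: [180.0, 0.0, 13.8]
wrist_force: [-13.5, -4.3, 24.8]
gripper_width: 0.002
```

Call:
drive_tool --deltas '[{"offset":[0,0,0.005],"twist":0,"grip":0},{"offset":[0,0,0.01],"twist":0,"grip":0},{"offset":[-0.01,0,0.03],"twist":0,"grip":0},{"offset":[-0.02,0,0.035],"twist":0,"grip":0},{"offset":[-0.02,0,0.035],"twist":0,"grip":0}]'

```text
time_s: 36.3
eef_pos: [0.5684, 0.2236, 0.1792]
tcp_rot: [180.0, 0.1, 13.8]
wrist_force: [0.2, 0.9, 0.4]
gripper_width: 0.001
```

Call:
drive_tool --deltas '[{"offset":[-0.035,0,0.02],"twist":0,"grip":0},{"offset":[-0.04,0,0],"twist":0,"grip":0},{"offset":[-0.04,0,0],"twist":0,"grip":0},{"offset":[0,0,0],"twist":0,"grip":0},{"offset":[0,0,0],"twist":0,"grip":0}]'

```text
time_s: 36.72
eef_pos: [0.4524, 0.2241, 0.1989]
tcp_rot: [180.0, 0.0, 13.9]
wrist_force: [0.6, -0.0, 0.7]
gripper_width: 0.004
```

```bash
python3 - <<'E'
from h import *
s=read_state();print(s['eef_pos'],s['tcp_rot'],s['time_s'],s['wrist_force'])
save('wrist','w33.png');save('scene','sc33.png');save('top','t33.png')
a=cv2.imread('pics/sc33.png');cv2.imwrite('pics/z33.png',cv2.resize(a[130:290,270:430],None,fx=3.7,fy=3.7,interpolation=cv2.INTER_CUBIC))
E
```

```text
[0.45239595 0.22406385 0.19888617] [1.79999244e+02 3.47423304e-02 1.38694507e+01] 36.7167 [ 0.61381598 -0.0353358   0.71673924]
```

View pics/z33.png

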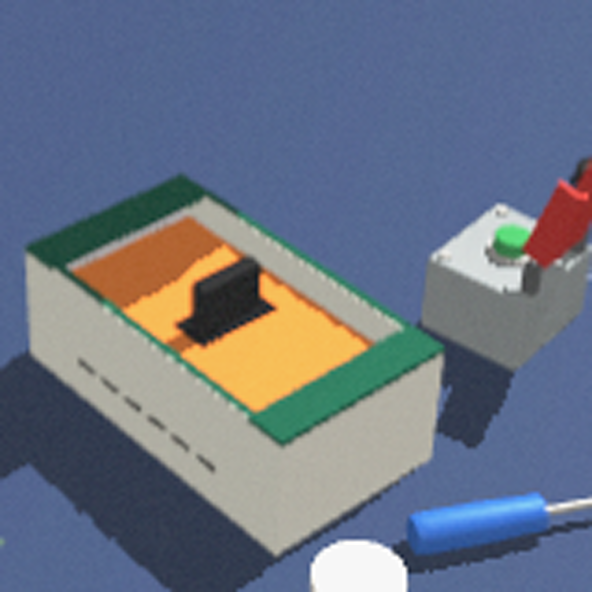

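View pics/sc33.png

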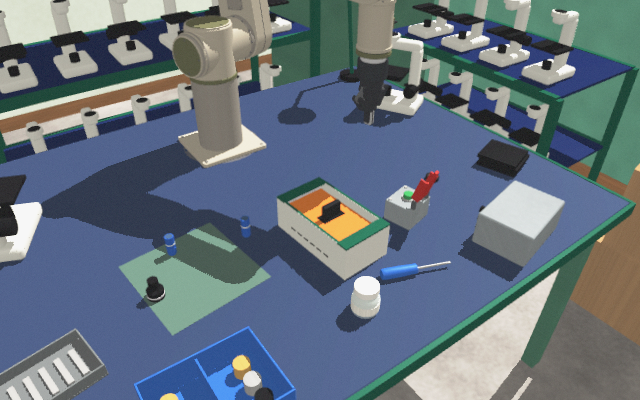

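View pics/w33.png

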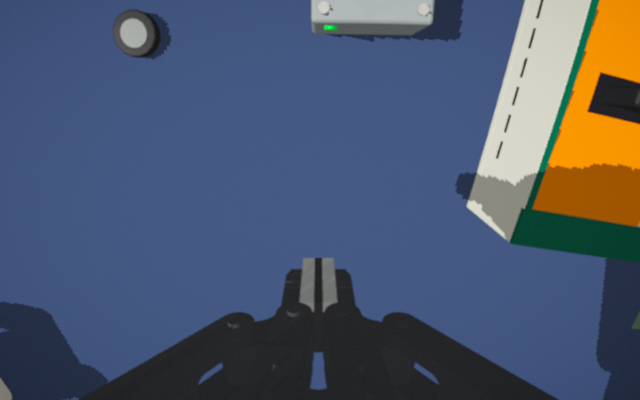

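```bash
python3 -c "
from plant import job_done,read_state
print(job_done())"
```

```text
the job is handed in; nothing more can be done
None
```

I've handed the job in, finished at about 37 s of the 208 s allowed. `job_done()` gives no verdict, so the results below are from my own pictures and force readings.

- **Barrels:** four brass barrels were on the mat, and all four now stand upright in the rack, in the holes at -33, 0, +33 and +66 mm. I left the blue look-alikes, the eyepiece and the lens cap alone.
- **Shield:** it got knocked aside during the run, so I measured it again before gripping it. I then tilted it in, lowered it and slid it back. It lies flat with both ends under their lips, about 1 mm off centre in x by the wrist camera. The scene camera puts the handle anywhere from 0 to 5 mm off centre, still inside the 6 mm limit.
- **Guard:** I swung it by its tab to roughly 115° (about 2.0 rad). It stayed up through the press and was still up in the last picture.
- **Start button:** I pressed it until it stopped, with the fingertips 67.5 mm above the bench (fully down is 68 mm) and about 25 N of force. The sideways force reached about 14 N during the press.

In the last pictures the shield is in place, the guard is up, the bystanders look untouched and the robot is clear of everything. The shield now hides the barrels, so I last saw them all seated just before fitting it. No check failed.

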